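# Change over the tealight charger and start it

### The job

Change over the tealight charger: put the car fob that lies on it into the key bowl, stand the two charged red tealights in single file between the guide rails of the oak candle rail, and stand every blue tealight upright on the floor of a charger pocket of its own. Only when all that is in place, pull the block's orange start slide out to its stop, keep it there for a moment and let it spring fully home; leave the padlock, bottle opener, torch and coaster where they lie.

Things in the scene. Friction and masses are not known exactly. Their poses are not given: they have to be found in the camera images.
- charger: white plastic charging block fixed to the ledge, 150 mm along its x, 214 mm along its y, 26 mm high; origin at the centre of its underside, z up. Six round pockets in its top, in two rows of three. The start slide comes out of its -x face (the face towards the robot, give or take its yaw).
- charger_hole0 (a point): centre of the mouth of pocket 0, level with the block's top (26 mm above the ledge), z up; pocket 44 mm in diameter, 12 mm deep with a closed floor; neighbours are 66 and 70 mm apart
- charger_hole1 (a point): centre of the mouth of pocket 1, level with the block's top (26 mm above the ledge), z up; pocket 44 mm in diameter, 12 mm deep with a closed floor; neighbours are 66 and 70 mm apart
- charger_hole2 (a point): centre of the mouth of pocket 2, level with the block's top (26 mm above the ledge), z up; pocket 44 mm in diameter, 12 mm deep with a closed floor; neighbours are 66 and 70 mm apart
- charger_hole3 (a point): centre of the mouth of pocket 3, level with the block's top (26 mm above the ledge), z up; pocket 44 mm in diameter, 12 mm deep with a closed floor; neighbours are 66 and 70 mm apart
- charger_hole4 (a point): centre of the mouth of pocket 4, level with the block's top (26 mm above the ledge), z up; pocket 44 mm in diameter, 12 mm deep with a closed floor; neighbours are 66 and 70 mm apart
- charger_hole5 (a point): centre of the mouth of pocket 5, level with the block's top (26 mm above the ledge), z up; pocket 44 mm in diameter, 12 mm deep with a closed floor; neighbours are 66 and 70 mm apart
- start_slide (a joint): travel of the sprung start slide, m: 0 fully home, 0.035 out at its stop, growing along the block's own -x; a spring pulls it home with 1.6 N at home and 6 N at the stop, and it returns by itself when let go
- start_tab (a point): middle of the top edge of the orange upright tab of the start slide, 52 mm above the ledge; the tab is 10 mm thick along the block's x, 44 mm wide along its y, and reaches down to 6 mm above the ledge; at home its centre is 107 mm from the block's centre, with 27 mm free between tab and block down to a flat grey tongue whose top is 14 mm above the ledge
- tealight0: flat (to be charged) LED tealight, 35 g or so: blue plastic cylinder 38 mm in diameter and 20 mm high, with a yellow flame-shaped stub 14 mm in diameter standing on its centre, rounded at the top, 41 mm above the underside; origin at the centre of the underside, z up through the flame. Absent (None) from some starts; at the start it stands upright on the ledge
- tealight1: flat (to be charged) LED tealight, 35 g or so: blue plastic cylinder 38 mm in diameter and 20 mm high, with a yellow flame-shaped stub 14 mm in diameter standing on its centre, rounded at the top, 41 mm above the underside; origin at the centre of the underside, z up through the flame. Absent (None) from some starts; at the start it stands upright on the ledge
- tealight2: flat (to be charged) LED tealight, 35 g or so: blue plastic cylinder 38 mm in diameter and 20 mm high, with a yellow flame-shaped stub 14 mm in diameter standing on its centre, rounded at the top, 41 mm above the underside; origin at the centre of the underside, z up through the flame. Absent (None) from some starts; at the start it stands upright on the ledge
- tealight3: flat (to be charged) LED tealight, 35 g or so: blue plastic cylinder 38 mm in diameter and 20 mm high, with a yellow flame-shaped stub 14 mm in diameter standing on its centre, rounded at the top, 41 mm above the underside; origin at the centre of the underside, z up through the flame. Absent (None) from some starts; at the start it stands upright on the ledge
- tealight4: flat (to be charged) LED tealight, 35 g or so: blue plastic cylinder 38 mm in diameter and 20 mm high, with a yellow flame-shaped stub 14 mm in diameter standing on its centre, rounded at the top, 41 mm above the underside; origin at the centre of the underside, z up through the flame. Absent (None) from some starts; at the start it stands upright on the ledge
- tealight5: flat (to be charged) LED tealight, 35 g or so: blue plastic cylinder 38 mm in diameter and 20 mm high, with a yellow flame-shaped stub 14 mm in diameter standing on its centre, rounded at the top, 41 mm above the underside; origin at the centre of the underside, z up through the flame. Absent (None) from some starts; at the start it stands upright on the ledge
- charged0: charged LED tealight: same shape and size as the blue ones, but red with a white flame stub; origin at the centre of the underside, z up; at the start it stands in a charger pocket, 8 mm of its red body and the flame above the block's top
- charged1: charged LED tealight: same shape and size as the blue ones, but red with a white flame stub; origin at the centre of the underside, z up; at the start it stands in a charger pocket, 8 mm of its red body and the flame above the block's top
- candle_rail: oak candle rail fixed to the ledge: a 4 mm floor between two guide rails that run along its y, 130 mm long, open ends; 46 mm between the rails, which are 8 mm thick and 14 mm high over the ledge; origin at the centre of its underside; takes two tealights in single file
- fob: black car fob, flat box 72 mm (x) by 40 mm (y) by 15 mm (z), 50 g; origin at the centre of its underside; at the start it lies flat on top of the charging block, covering pockets
- key_bowl_rim (a point): centre of the mouth of the key bowl, at rim height: a speckled pale stoneware bowl fixed to the ledge, rim radius 65 mm, 45 mm high, wall 5 mm
- padlock: brass padlock lying flat, body 40 by 36 by 16 mm with its shackle to +x (80 mm long in all); bystander
- opener: flat steel bottle opener, 123 mm long along x (from -63 to +60 mm), 36 mm wide at the head, 4 mm thick; bystander
- torch: yellow torch lying along its x, from -89 to +61 mm, 48 mm high at the head; bystander
- coaster: round green glass coaster, 96 mm in diameter, 7 mm thick; bystander
There are look-alikes about, which are no part of the job. What is shaped like the charged1 but purple or turquoise is not meant.

How it is judged:
By the outcome, as a careful person would: the job done as asked, in the order asked, and still so for the second after the job is handed in, with the robot touching nothing.
Of tealight0, tealight1, tealight2, tealight3, tealight4, tealight5 only 4 to 6 are there at a start; the rules pass over those that are not, and their reading is None.
At some moment in a run one of tealight0, tealight1, tealight2, tealight3, tealight4, tealight5 may be knocked a few centimetres aside while the robot is not near it.
Once in a run the grip may slacken for a moment while it holds something.
It also fails if it takes over 210 s, if anything falls off the work surface, if the arm or the gripper's body presses on something with over 40 N, if the wrist force passes 120 N, or if a joint passes its speed limit or range.

### The arm

A 6-joint arm with a two-finger parallel gripper is mounted at the origin on the work surface. World frame = base frame: x ahead of the robot, y to its left, z up, the work surface at z = 0. Lengths are in m, angles in rad, forces in N, time in s.
With the tool pointing down it reaches from about 0.325 to 0.9 m from the base axis. Payload 3.5 kg.
Tool frame: the origin (TCP) lies on the centre line of the jaws, within the pads' length; the fingertips stand 22 mm ahead of it and the grasp point (between the pads) lies 3 mm ahead of it; z points along the fingers, y is the line along which they close (so a half turn about z gives the same grasp; the last joint's range is limited). The gripper opens to 85 mm and grips with 20 to 120 N. Pads are 22 mm wide; open, the fingers measure 114 mm over their backs; the gripper's body (76 mm by 85 mm) begins 54 mm behind the grasp point. The pads swing forward as they close: fully open they stand 13 mm farther back than shut.
Start: joints at [1.059, 0.276, -0.026, 1.268, 0, 1.467], TCP at [0.248, 0.573, 0.253] pointing down, gripper open.
Joint ranges: [-3.12, 3.12], [-0.85, 1.88], [-1.08, 1.24], [-1.95, 2.15], [-1.57, 1.53], [-3.14, 3.14]. Speed limits (rad/s): [2.57, 2.57, 3.14, 3.14, 3.14, 3.14].

### API

Orientations are given as a unit quaternion [w, x, y, z].
In Python, from station import * gives the robot as it stands. The module is installed in compiled form; this text tells all that it offers.
- The arm moves only by the tool arm_command, never from a script. Its arguments are lists of equal length, an entry for each row: "twist": the turn, a rotation vector about the tool's x, y, z in degrees, a list of three; "linear": the shift along the tool's x, y, z in m, a list of three; "grip": the closure, from 0 (fully open) to 1 (shut). A call has 1 to 12 rows; each row shifts and turns the commanded pose from where the row before left it, along the tool's axes as they then stand; what a row does not reach is not made up. A row lasts 1/10 s, in which the tool goes at most 50 mm and 8.59 degrees, less where a joint would pass 70% of its speed; a pose out of reach is approached as far as the arm can. A call is refused whole if a number of a shift passes 0.05 or a number of a turn 8.59, either way. A call with a gripper value outside its range is refused whole. The fingers move at their own pace and stop on an object; "newtons" is the grip in N (left out, the last holds). Time passes only in rows, so rows that do not move let the fingers close. It gives the time, the measured TCP pose, the force, the opening and the grip force at its end, in the units of the state.
- read_state(): the state, without advancing time (a new reading comes with each control period).
- read_camera(name): name is "scene" or "top"; returns a dict with "pixels" (384x512x3 uint8, red, green, blue), "K" (3x3 intrinsics, pixels), "rvec" (rotation vector, rad) and "tvec" (3), from world to camera coordinates, as OpenCV has them. Camera axes: x right, y down, z forward; pixel columns grow to the right and rows downward; lengths in m; the calibration is good to about 2 mm. A picture is of the moment at which its call begins. There is no depth.
- hand_in(): hands the job in; it is judged then, once.
The state is a dict: "time_s": time; "joint_positions": joint angles; "joint_vel": joint speeds; "joint_torque": joint torques, N m; "eef_pos": TCP position; "eef_rot": TCP orientation; "ft_force": force on the tool from outside, world axes, zero at the start; "ft_torque": the same for the moment, N m; "width": opening from 0.0 (shut) to 1.0 (fully open); "finger_force": force on a finger pad.
Only numpy, scipy, OpenCV 4.12 (cv2) and the standard library are available. Lean on these libraries where they do the work, as an engineer would, in place of code of your own. Each camera call takes 0.05 s, during which the arm holds its last target. There are 200 camera calls.

## Working session

There is one attempt and no reset: what is moved stays moved. The work goes in short steps, Python scripts to look and compute and a tool call to move; the robot and the scene stay as the last step left them, time stands still between calls to the robot, and variables do not carry over. Pictures are saved under pics/ and viewed, at most 14 in all, crops included, and the job is handed in when it is done.

Besides the shell and the picture viewer there is one more tool, called after "Request:" as name(argument=value, ...) on one line, values as JSON. arm_command: Moves the arm, as the interface text tells. Its arguments: {"type":"object","properties":{"twist":{"type":"array"},"linear":{"type":"array"},"grip":{"type":"array"},"newtons":{"type":"number"}},"required":["twist","linear","grip"]}

```bash
mkdir -p pics
cat > h.py <<'E'
from station import *
import numpy as np, cv2
from scipy.spatial.transform import Rotation as R
def cam(n):
    c=read_camera(n); c['R']=cv2.Rodrigues(np.array(c['rvec'],float))[0]; c['t']=np.array(c['tvec'],float).ravel(); c['K']=np.array(c['K'],float); return c
def ray(c,uv,z):
    d=c['R'].T@np.linalg.solve(c['K'],np.array([uv[0],uv[1],1.])); o=-c['R'].T@c['t']
    return o+d*(z-o[2])/d[2]
def proj(c,p):
    q=c['K']@(c['R']@np.array(p,float)+c['t']); return q[:2]/q[2]
def save(c,n,box=None,s=1):
    im=c['pixels'][:,:,::-1]
    if box: im=im[box[1]:box[3],box[0]:box[2]]
    cv2.imwrite('pics/'+n,cv2.resize(im,None,fx=s,fy=s,interpolation=cv2.INTER_CUBIC))
def rot(s): q=s['eef_rot']; return R.from_quat([q[1],q[2],q[3],q[0]])
E
python3 - <<'E'
from h import *
for n in('top','scene'):
    c=cam(n); save(c,n+'0.png',s=1.5); print(n,-c['R'].T@c['t'],c['K'].tolist())
s=read_state(); print(s['eef_pos'],rot(s).as_matrix().round(3).tolist(),s['time_s'],s['width'])
E
```

```text
top [0.55028409 0.00132098 1.16341251] [[358.64065162215434, 0.0, 261.88715177764703], [0.0, 358.64065162215434, 192.7478296556419], [0.0, 0.0, 1.0]]
scene [ 1.07264532 -0.2962461   0.71260927] [[352.6136511181421, 0.0, 259.3845724730115], [0.0, 352.6136511181421, 191.9051025621766], [0.0, 0.0, 1.0]]
[0.24809988 0.57290479 0.25225237] [[-0.918, 0.397, -0.001], [0.397, 0.918, -0.002], [0.0, -0.002, -1.0]] 0.1 0.9989999756277993
```

View pics/top0.png

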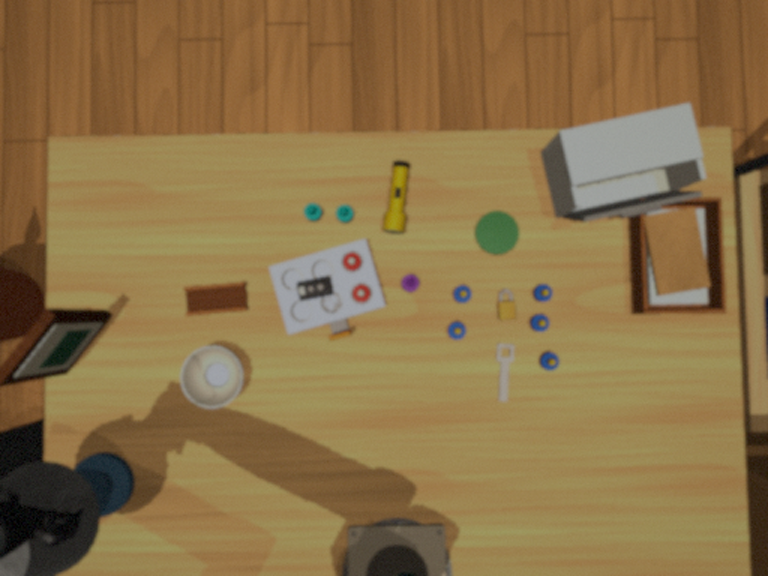

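View pics/scene0.png

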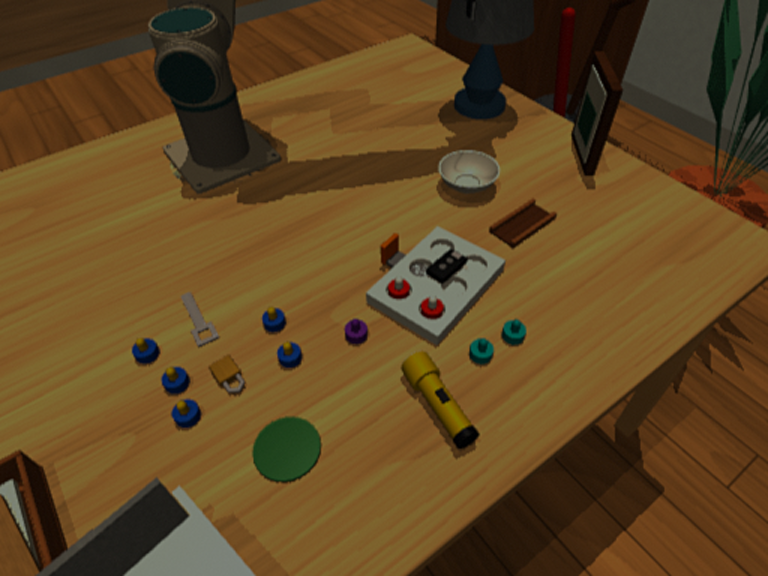

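```bash
cat > m.py <<'E'
from h import *
def hsv(c): return cv2.cvtColor(c['pixels'],cv2.COLOR_RGB2HSV)
def blobs(m,lo,hi):
    n,l,st,ce=cv2.connectedComponentsWithStats(m.astype(np.uint8))
    return [(l==i) for i in range(1,n) if lo<st[i,4]<hi]
def ctr(b):
    cs,_=cv2.findContours(b.astype(np.uint8),cv2.RETR_EXTERNAL,cv2.CHAIN_APPROX_NONE)
    p=max(cs,key=len); h=cv2.convexHull(p); M=cv2.moments(h); return np.array([M['m10']/M['m00'],M['m01']/M['m00']])
def blues(c,z=.012):
    H=hsv(c); m=(H[...,0]>105)&(H[...,0]<128)&(H[...,1]>150)&(H[...,2]>40)
    return [(ctr(b).round(1),ray(c,ctr(b),z)[:2].round(4),int(b.sum())) for b in blobs(m,25,500)]
def reds(c,z):
    H=hsv(c); m=((H[...,0]>174)|(H[...,0]<4))&(H[...,1]>170)&(H[...,2]>90)
    return [(ctr(b).round(1),ray(c,ctr(b),z)[:2].round(4),int(b.sum())) for b in blobs(m,25,500)]
E
python3 - <<'E'
from m import *
for n in('top','scene'):
    c=cam(n); print(n); H=hsv(c)
    print('blue',*blues(c),sep='\n'); print('red',*reds(c,.031),sep='\n')
    if n=='top':
        w=(H[...,1]<70)&(H[...,2]>110); 
        for b in blobs(w,800,9000):
            ys,xs=np.nonzero(b)
            cs,_=cv2.findContours(b.astype(np.uint8),cv2.RETR_EXTERNAL,cv2.CHAIN_APPROX_NONE)
            p=max(cs,key=len)[:,0]
            P=np.array([ray(c,q,.026)[:2] for q in p]).astype(np.float32)
            r=cv2.minAreaRect(P*1000); print('white',xs.mean().round(),ys.mean().round(),b.sum(),r)
        # bowl rim
        m=(H[...,1]<90)&(H[...,2]>90); m[:, :110]=0; m[:,170:]=0; m[:220]=0; m[285:]=0
        b=max(blobs(m,100,9000),key=lambda b:b.sum()); cs,_=cv2.findContours(b.astype(np.uint8),0,cv2.CHAIN_APPROX_NONE)
        e=cv2.fitEllipse(cv2.convexHull(max(cs,key=len))); print('bowl',e,ray(c,e[0],.045))
        sub=H[180:215,120:170]; print(np.median(sub.reshape(-1,3),0))
        # fob (black on charger) 
        m=(H[...,2]<60); m[:,:180]=0;m[:,230:]=0;m[:170]=0;m[215:]=0
        b=max(blobs(m,50,2000),key=lambda b:b.sum()); cs,_=cv2.findContours(b.astype(np.uint8),0,cv2.CHAIN_APPROX_NONE)
        P=np.array([ray(c,q,.041)[:2]*1000 for q in max(cs,key=len)[:,0]],np.float32); print('fob',cv2.minAreaRect(P),b.sum())
        save(c,'ct.png',(110,150,265,290),5)
    else: save(c,'cs.png',(235,110,385,240),5)
E
```

```text
top
blue
(array([359.7, 195. ]), array([ 0.5864, -0.3146]), 30)
(array([358. , 214.7]), array([ 0.5233, -0.3072]), 30)
(array([364.2, 239.6]), array([ 0.4434, -0.3248]), 31)
red
white 419.0 103.0 4577 ((875.7276000976562, -518.2461547851562), (177.52511596679688, 295.22235107421875), 11.34748649597168)
white 217.0 192.0 2930 ((597.56298828125, 137.05718994140625), (175.8872528076172, 218.94644165039062), 15.477499961853027)
white 141.0 251.0 1422 ((420.94952392578125, 385.2229309082031), (129.2562255859375, 131.83258056640625), 89.73331451416016)
bowl ((140.65931701660156, 250.8798370361328), (42.81255340576172, 43.6302490234375), 63.14165115356445) [0.42333181 0.37828206 0.045     ]
[ 19. 132. 150.]
fob ((604.0350952148438, 157.8135528564453), (31.225757598876953, 53.16078567504883), 13.119140625) 85
scene
blue
(array([181.6, 211.7]), array([ 0.5073, -0.1355]), 89)
(array([ 95.8, 232.3]), array([ 0.4389, -0.3323]), 104)
(array([192.1, 235.1]), array([ 0.586 , -0.1492]), 110)
(array([115.6, 251.9]), array([ 0.521 , -0.3142]), 119)
(array([123. , 274.1]), array([ 0.5857, -0.3223]), 138)
red
(array([265.5, 191.1]), array([0.5926, 0.0657]), 73)
(array([287.8, 203.9]), array([0.6601, 0.0845]), 83)
```

View pics/ct.png

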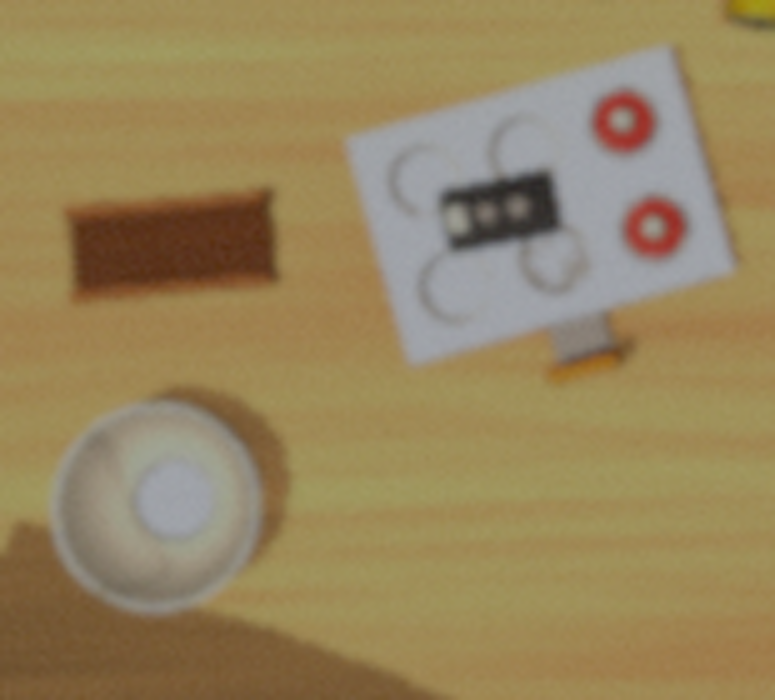

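View pics/cs.png

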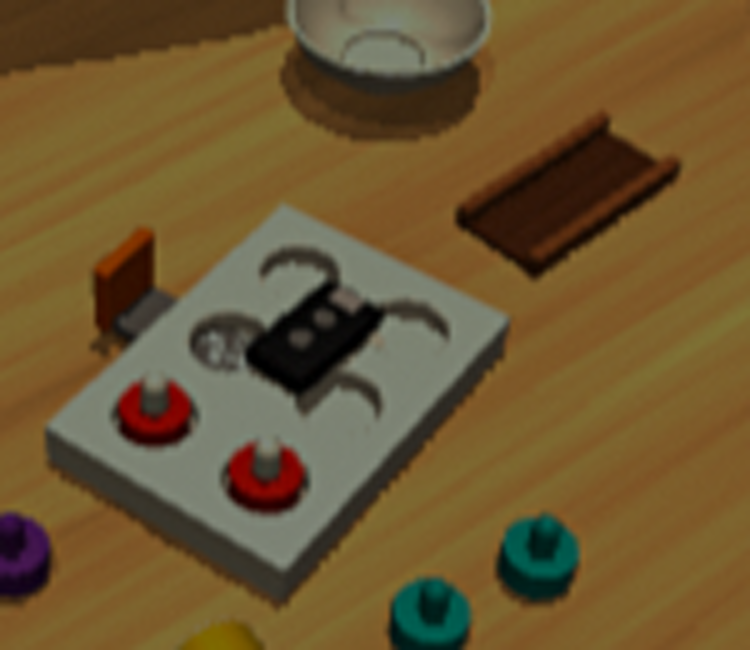

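```bash
cat >> m.py <<'E'
def blues(c,z=.012):
    H=hsv(c); m=(H[...,0]>100)&(H[...,0]<130)&(H[...,1]>110)&(H[...,2]>25)
    return [(ctr(b).round(1),ray(c,ctr(b),z)[:2].round(4),int(b.sum())) for b in blobs(m,25,500)]
def reds(c,z):
    H=hsv(c); m=((H[...,0]>170)|(H[...,0]<6))&(H[...,1]>120)&(H[...,2]>90)
    return [(ctr(b).round(1),ray(c,ctr(b),z)[:2].round(4),int(b.sum())) for b in blobs(m,25,500)]
E
python3 - <<'E'
from m import *
for n in('top','scene'):
    c=cam(n); print(n); H=hsv(c)
    print('blue',*blues(c,.018 if n=='top' else .012),sep='\n'); print('red',*reds(c,.033 if n=='top' else .031),sep='\n')
    if n=='top':
        w=((H[...,1]<70)&(H[...,2]>110)).astype(np.uint8); w[:,:170]=0; w[:,265:]=0
        w=cv2.morphologyEx(w,cv2.MORPH_CLOSE,np.ones((13,13))); w=cv2.morphologyEx(w,cv2.MORPH_OPEN,cv2.getStructuringElement(2,(25,25)))
        b=max(blobs(w>0,800,9000),key=lambda b:b.sum()); cs,_=cv2.findContours(b.astype(np.uint8),0,cv2.CHAIN_APPROX_NONE)
        print('block',cv2.minAreaRect(np.array([ray(c,q,.026)[:2]*1000 for q in max(cs,key=len)[:,0]],np.float32)))
        m=(H[...,2]<85)&(np.arange(512)>180)&(np.arange(512)<235); m[:170]=0;m[215:]=0
        m=cv2.morphologyEx(m.astype(np.uint8),cv2.MORPH_CLOSE,np.ones((5,5)))
        b=max(blobs(m>0,50,2000),key=lambda b:b.sum()); cs,_=cv2.findContours(b.astype(np.uint8),0,cv2.CHAIN_APPROX_NONE)
        print('fob',cv2.minAreaRect(np.array([ray(c,q,.041)[:2]*1000 for q in max(cs,key=len)[:,0]],np.float32)),b.sum())
        # rail: dark/reddish saturated
        m=(H[...,1]>150)&(H[...,2]<150)&(H[...,0]<17); m[:,:115]=0;m[:,175:]=0;m[:180]=0;m[215:]=0
        b=max(blobs(m,50,5000),key=lambda b:b.sum()); cs,_=cv2.findContours(b.astype(np.uint8),0,cv2.CHAIN_APPROX_NONE)
        print('rail',cv2.minAreaRect(np.array([ray(c,q,.014)[:2]*1000 for q in max(cs,key=len)[:,0]],np.float32)),b.sum())
    m=(H[...,0]<22)&(H[...,0]>3)&(H[...,1]>190)&(H[...,2]>100)
    m&= (np.arange(512)>205)&(np.arange(512)<280); m[:140]=0; m[235:]=0
    for b in blobs(m,8,500): print('tab',ctr(b),ray(c,ctr(b),.052 if n=='top' else .03),b.sum())
E
```

```text
top
blue
(array([307.7, 195.5]), array([ 0.5873, -0.1467]), 43)
(array([361. , 195.1]), array([ 0.5859, -0.317 ]), 43)
(array([358.9, 214.7]), array([ 0.5235, -0.3087]), 45)
(array([304.1, 219.8]), array([ 0.5101, -0.1336]), 41)
(array([365.2, 240.1]), array([ 0.4424, -0.3262]), 54)
(array([ 64.4, 308.8]), array([0.2427, 0.6282]), 27)
(array([ 69.6, 321.4]), array([0.2034, 0.6116]), 98)
red
(array([234.1, 173.9]), array([0.6589, 0.0863]), 71)
(array([240.8, 195.1]), array([0.5917, 0.0664]), 72)
block ((602.6007080078125, 138.54486083984375), (165.71522521972656, 218.81800842285156), 15.538595199584961)
fob ((603.2288208007812, 162.2244873046875), (36.97322082519531, 65.06526184082031), 10.619522094726562) 214
rail ((585.4120483398438, 378.3779602050781), (60.55805587768555, 130.00946044921875), 3.9690608978271484) 723
scene
blue
(array([323.3,  46.6]), array([0.0876, 0.7442]), 209)
(array([315.8,  68. ]), array([0.1949, 0.6048]), 88)
(array([182.1, 213.1]), array([ 0.5121, -0.1367]), 134)
(array([ 96.1, 233.7]), array([ 0.4435, -0.3331]), 150)
(array([192.4, 236.5]), array([ 0.59  , -0.1506]), 153)
(array([116.2, 253.2]), array([ 0.5252, -0.3144]), 165)
(array([123.4, 275.4]), array([ 0.5893, -0.3229]), 183)
red
(array([265.5, 190.9]), array([0.5921, 0.0663]), 75)
(array([287.8, 203.8]), array([0.66  , 0.0846]), 89)
tab [259.21078431 159.42647059] [0.48684354 0.12331249 0.03      ] 40
```

```bash
cat >> m.py <<'E'
def go(x,y,z,yaw=None):
    # yaw: world angle of tool y, deg
    s=read_state(); r=rot(s); M=r.as_matrix()
    d=M.T@(np.array([x,y,z])-s['eef_pos']); a=np.degrees(np.arctan2(M[1,1],M[0,1]))
    print('t',round(s['time_s'],1),'pos',np.round(s['eef_pos'],4),'yaw',a.round(1),'tool mm',(d*1000).round(1),'tilt',M[:2,2].round(4),'w',round(s['width'],3))
    if yaw is not None:
        N=R.from_euler('z',yaw,degrees=True).as_matrix()@np.array([[0,1,0],[1,0,0],[0,0,-1.]])
        print('twist',np.degrees(R.from_matrix(M.T@N).as_rotvec()).round(2),'then mm',(N.T@(np.array([x,y,z])-s['eef_pos'])*1000).round(1))
E
python3 - <<'E'
from m import *
c=cam('top')
for q in [(442,190),(553,172),(560,232),(452,250)]: print(ray(c,(110+q[0]/5-.4,150+q[1]/5-.4),.041)[:2].round(4))
go(.604,.158,.12,10.6)
E
```

```text
[0.6171 0.1996]
[0.6272 0.1299]
[0.5895 0.1259]
[0.5793 0.1936]
t 0.3 pos [0.2483 0.5733 0.253 ] yaw 66.6 tool mm [-491.5 -239.7  133.1] tilt [-0.0003 -0.0005] w 0.998
twist [-3.000e-02  1.000e-02  5.598e+01] then mm [-473.7  273.2  133. ]
```

Request:
arm_command(twist=[[0, 0, 8], [0, 0, 8], [0, 0, 8], [0, 0, 8], [0, 0, 8], [0, 0, 8], [0, 0, 8], [0, 0, 0]], linear=[[0, 0, 0], [0, 0, 0], [0, 0, 0], [0, 0, 0], [0, 0, 0], [0, 0, 0], [0, 0, 0], [0, 0, 0]], grip=[0, 0, 0, 0, 0, 0, 0, 0])

```text
time_s: 1.15
eef_pos: [0.2484, 0.5735, 0.2533]
eef_rot: [0.0, 0.639, 0.769, -0.0]
ft_force: [-0.1, -0.2, 0.3]
width: 1.002
finger_force: 0.0
```

Request:
arm_command(twist=[[0, 0, 0], [0, 0, 0], [0, 0, 0], [0, 0, 0], [0, 0, 0], [0, 0, 0], [0, 0, 0], [0, 0, 0], [0, 0, 0], [0, 0, 0], [0, 0, 0], [0, 0, 0]], linear=[[-0.039, 0.023, 0.011], [-0.039, 0.023, 0.011], [-0.039, 0.023, 0.011], [-0.039, 0.023, 0.011], [-0.039, 0.023, 0.011], [-0.039, 0.023, 0.011], [-0.039, 0.023, 0.011], [-0.039, 0.023, 0.011], [-0.039, 0.023, 0.011], [-0.039, 0.023, 0.011], [-0.039, 0.02, 0.011], [-0.039, 0.02, 0.011]], grip=[0.2, 0.2, 0.2, 0.2, 0.2, 0.2, 0.2, 0.2, 0.2, 0.2, 0.2, 0.2])

```text
time_s: 2.35
eef_pos: [0.6009, 0.1614, 0.121]
eef_rot: [0.0, 0.638, 0.77, 0.0]
ft_force: [0.7, 0.4, -0.1]
width: 0.801
finger_force: 0.0
```

Request:
arm_command(twist=[[0, 0, 0], [0, 0, 0]], linear=[[0, 0, 0], [0, 0, 0]], grip=[0.2, 0.2])

```text
time_s: 2.55
eef_pos: [0.5999, 0.1621, 0.1208]
eef_rot: [-0.001, 0.639, 0.769, -0.0]
ft_force: [-1.1, 0.6, 0.2]
width: 0.801
finger_force: 0.0
```

```bash
python3 -c "
from m import *
go(.6033,.1623,.051,9.5)"
```

```text
t 2.5 pos [0.5999 0.1621 0.1208] yaw 10.6 tool mm [-0.5  3.4 69.8] tilt [-0.0012  0.0003] w 0.801
twist [-0.06 -0.03  1.08] then mm [-0.4  3.3 69.8]
```

Request:
arm_command(twist=[[0, 0, 1], [0, 0, 0], [0, 0, 0], [0, 0, 0], [0, 0, 0], [0, 0, 0], [0, 0, 0], [0, 0, 0], [0, 0, 0], [0, 0, 0]], linear=[[0, 0.003, 0.02], [0, 0, 0.02], [0, 0, 0.018], [0, 0, 0.01], [0, 0, 0], [0, 0, 0], [0, 0, 0], [0, 0, 0], [0, 0, 0], [0, 0, 0]], grip=[0.2, 0.2, 0.2, 0.2, 0.3, 0.4, 0.6, 0.6, 0.6, 0.6], newtons=40)

```text
time_s: 3.55
eef_pos: [0.604, 0.164, 0.0549]
eef_rot: [0.001, 0.646, 0.764, 0.001]
ft_force: [-0.7, 0.7, 6.6]
width: 0.455
finger_force: 40.8
```

```bash
python3 -c "
from m import *
c=cam('scene');save(c,'g1.png',(200,90,370,220),4.5)
go(.6033,.1623,.051,9.5);print(read_state()['ft_force'],read_state()['finger_force'])"
```

```text
t 3.6 pos [0.604  0.164  0.0549] yaw 9.6 tool mm [-1.5 -1.   3.9] tilt [0.0027 0.0011] w 0.452
twist [ 0.16 -0.03  0.09] then mm [-1.5 -1.   3.9]
[0.23149936 0.91591778 6.11349607] 40.81392824649811
```

View pics/g1.png

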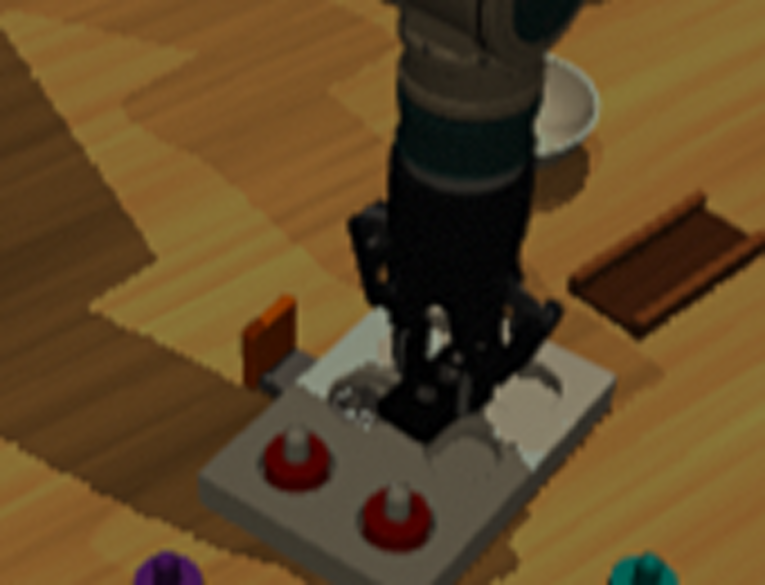

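Request:
arm_command(twist=[[0, 0, 0], [0, 0, 0], [0, 0, 0], [0, 0, 0], [0, 0, 0], [0, 0, 0], [0, 0, 0], [0, 0, 0], [0, 0, 0], [0, 0, 0], [0, 0, 0], [0, 0, 0]], linear=[[0, 0, -0.02], [0, 0, -0.03], [0, 0, -0.03], [0.03, -0.018, 0], [0.03, -0.018, 0], [0.03, -0.018, 0], [0.03, -0.018, 0], [0.03, -0.018, 0], [0.03, -0.018, 0], [0.03, -0.018, 0], [0.03, -0.017, 0], [0, 0, 0]], grip=[0.6, 0.6, 0.6, 0.6, 0.6, 0.6, 0.6, 0.6, 0.6, 0.6, 0.6, 0.6])

```text
time_s: 4.8
eef_pos: [0.419, 0.3785, 0.133]
eef_rot: [-0.001, 0.644, 0.765, -0.0]
ft_force: [0.7, -0.7, -0.1]
width: 0.452
finger_force: 40.4
```

```bash
python3 -c "
from m import *
go(.4233,.3783,.068);print(read_state()['finger_force'])"
```

```text
t 4.8 pos [0.419  0.3785 0.133 ] yaw 9.8 tool mm [-0.9  4.3 65. ] tilt [-0.0017  0.0004] w 0.452
40.39619743824005
```

Request:
arm_command(twist=[[0, 0, 0], [0, 0, 0], [0, 0, 0], [0, 0, 0], [0, 0, 0], [0, 0, 0], [0, 0, 0], [0, 0, 0], [0, 0, 0], [0, 0, 5], [0, 0, 4.8]], linear=[[0, 0.004, 0.025], [0, 0, 0.025], [0, 0, 0.015], [0, 0, 0], [0, 0, 0], [0, 0, 0], [0, 0, -0.03], [0, 0, -0.03], [0, 0, -0.03], [0, 0, 0], [0, 0, 0]], grip=[0.6, 0.6, 0.6, 0.5, 0.4, 0.35, 0.35, 0.35, 0.4, 0.5, 0.6])

```text
time_s: 5.9
eef_pos: [0.4276, 0.3782, 0.1618]
eef_rot: [0.001, 0.71, 0.704, 0.003]
ft_force: [-0.2, -0.2, -1.0]
width: 0.4
finger_force: 0.0
```

```bash
python3 -c "
from m import *
go(.5919,.0665,.12,0)"
```

```text
t 5.9 pos [0.4276 0.3782 0.1618] yaw -0.4 tool mm [-310.6  166.4   41.5] tilt [0.0052 0.0035] w 0.4
twist [ 0.3  -0.2  -0.43] then mm [-311.7  164.3   41.8]
```

Request:
arm_command(twist=[[0.3, -0.2, -0.4], [0, 0, 0], [0, 0, 0], [0, 0, 0], [0, 0, 0], [0, 0, 0], [0, 0, 0], [0, 0, 0], [0, 0, 0], [0, 0, 0], [0, 0, 0], [0, 0, 0]], linear=[[-0.031, 0.0165, 0.004], [-0.031, 0.0165, 0.004], [-0.031, 0.0165, 0.004], [-0.031, 0.0165, 0.004], [-0.031, 0.0165, 0.004], [-0.031, 0.0165, 0.004], [-0.031, 0.0165, 0.004], [-0.031, 0.0165, 0.004], [-0.031, 0.0165, 0.004], [-0.032, 0.0165, 0.004], [0, 0, 0], [0, 0, 0]], grip=[0.6, 0.6, 0.6, 0.6, 0.6, 0.6, 0.6, 0.6, 0.6, 0.6, 0.6, 0.6])

```text
time_s: 7.1
eef_pos: [0.5921, 0.0656, 0.1195]
eef_rot: [-0.0, 0.707, 0.708, -0.002]
ft_force: [-0.2, 0.1, -0.9]
width: 0.396
finger_force: 0.0
```

```bash
python3 -c "
from m import *
go(.5919,.0665,.072,0)
c=cam('top'); H=hsv(c)
m=(H[...,2]<70)
for n,p in dict(bowl=(.4233,.3783,.02)).items():
  u=proj(c,p).astype(int); print(u,m[u[1]-15:u[1]+16,u[0]-15:u[0]+16].sum())
print(blues(c,.018))
"
```

```text
t 7.1 pos [0.5921 0.0656 0.1195] yaw 0.1 tool mm [ 1.  -0.  47.5] tilt [-0.0037 -0.0031] w 0.396
twist [-0.21  0.18  0.08] then mm [ 0.9 -0.2 47.5]
[143 249] 165
[(array([307.7, 195.5]), array([ 0.5873, -0.1467]), 43), (array([361. , 195.1]), array([ 0.5859, -0.317 ]), 43), (array([358.9, 214.6]), array([ 0.5236, -0.3086]), 44), (array([304.1, 219.8]), array([ 0.5102, -0.1334]), 40), (array([365.2, 240.1]), array([ 0.4425, -0.3263]), 53), (array([ 80.1, 320.2]), array([0.2065, 0.5785]), 51), (array([ 72.2, 327.9]), array([0.1829, 0.603 ]), 46)]
```

Request:
arm_command(twist=[[0, 0, 0], [0, 0, 0], [0, 0, 0], [0, 0, 0], [0, 0, 0], [0, 0, 0], [0, 0, 0], [0, 0, 0]], linear=[[0.001, 0, 0.02], [0, 0, 0.02], [0, 0, 0.008], [0, 0, 0], [0, 0, 0], [0, 0, 0], [0, 0, 0], [0, 0, 0]], grip=[0.6, 0.6, 0.6, 0.75, 0.95, 0.95, 0.95, 0.95], newtons=35)

```text
time_s: 7.95
eef_pos: [0.5915, 0.0672, 0.0712]
eef_rot: [-0.0, 0.706, 0.708, -0.003]
ft_force: [-1.0, -0.4, -0.8]
width: 0.121
finger_force: 34.2
```

```bash
python3 -c "
from m import *
go(.5919,.0665,.072,0);print(read_state()['ft_force'],read_state()['finger_force'])
c=cam('scene');save(c,'g2.png',(200,90,370,220),4.5)"
```

```text
t 8.0 pos [0.5915 0.0672 0.0712] yaw 0.2 tool mm [-0.7  0.4 -0.8] tilt [-0.0041 -0.0035] w 0.121
twist [-0.24  0.2   0.18] then mm [-0.7  0.4 -0.8]
[-1.00958625 -0.41729618 -0.84321556] 34.178757816553116
```

View pics/g2.png

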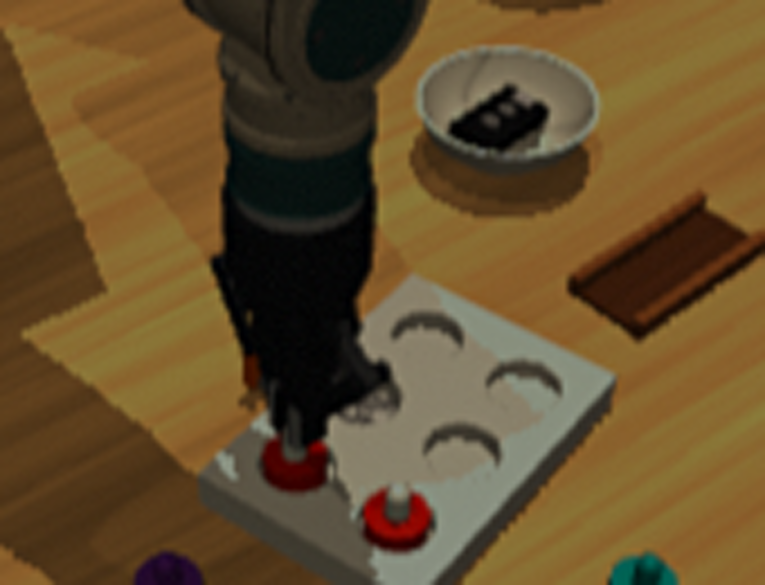

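Request:
arm_command(twist=[[0, 0, 0], [0, 0, 0], [0, 0, 0], [0, 0, 0], [0, 0, 0], [0, 0, 0], [0, 0, 0], [0, 0, 0]], linear=[[0, 0, 0], [0, 0, 0], [0, 0, 0.003], [0, 0, 0.002], [0, 0, 0], [0, 0, 0], [0, 0, 0], [0, 0, 0]], grip=[0.7, 0.7, 0.7, 0.7, 0.95, 0.95, 0.95, 0.95], newtons=35)

```text
time_s: 8.8
eef_pos: [0.591, 0.0672, 0.0655]
eef_rot: [-0.001, 0.706, 0.708, -0.003]
ft_force: [-0.4, 1.2, 0.1]
width: 0.133
finger_force: 34.1
```

```bash
python3 -c "
from m import *
go(.5919,.0665,.072,0);print(read_state()['ft_force'],read_state()['finger_force'])
c=cam('scene');save(c,'g3.png',(230,150,320,220),6)"
```

```text
t 8.8 pos [0.591  0.0672 0.0655] yaw 0.2 tool mm [-0.7  0.9 -6.5] tilt [-0.0053 -0.0035] w 0.133
twist [-0.3   0.2   0.18] then mm [-0.7  0.9 -6.5]
[-0.38832335  1.16732678  0.07302738] 34.062219858169556
```

View pics/g3.png

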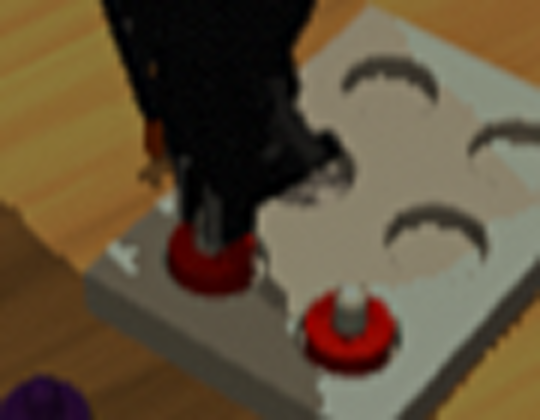

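Request:
arm_command(twist=[[0, 0, 0], [0, 0, 0], [0, 0, 0], [0, 0, 0], [0, 0, 0], [0, 0, 0], [0, 0, 0], [0, 0, 0], [0, 0, 0], [0, 0, 0], [0, 0, 0], [0, 0, 0]], linear=[[0, 0, -0.01], [0, 0, -0.025], [0.015, 0, -0.02], [0.036, -0.001, 0], [0.036, -0.001, 0], [0.036, -0.001, 0], [0.036, -0.001, 0], [0.036, -0.001, 0], [0.036, -0.001, 0], [0.036, -0.001, 0], [0.036, -0.001, 0], [0.036, 0, 0]], grip=[0.95, 0.95, 0.95, 0.95, 0.95, 0.95, 0.95, 0.95, 0.95, 0.95, 0.95, 0.95])

```text
time_s: 10.05
eef_pos: [0.5821, 0.4079, 0.1203]
eef_rot: [-0.001, 0.706, 0.708, -0.003]
ft_force: [1.4, -0.6, -0.8]
width: 0.137
finger_force: 34.2
```

Request:
arm_command(twist=[[0, 0, 0], [0, 0, 0]], linear=[[0, 0, 0], [0, 0, 0]], grip=[0.95, 0.95])

```text
time_s: 10.25
eef_pos: [0.582, 0.4071, 0.1198]
eef_rot: [-0.0, 0.705, 0.709, -0.003]
ft_force: [0.1, -0.9, -0.3]
width: 0.132
finger_force: 34.2
```

```bash
cat >> m.py <<'E'
def tri(f,zt,zs):
    # object positions: average of nearest top/scene measures
    a=f(cam('top'),zt); b=f(cam('scene'),zs); print('top',[tuple(i[1]) for i in a],'scene',[tuple(i[1]) for i in b])
E
python3 -c "
from m import *
s=read_state(); print(s['finger_force']); go(.5833,.408,.0565,0)
z=s['eef_pos'][2]-.0515
tri(reds,z+.018,z+.012)"
```

```text
34.20693978667259
t 10.2 pos [0.582  0.4071 0.1198] yaw 0.3 tool mm [ 1.2  1.6 63.3] tilt [-0.0048 -0.0038] w 0.132
twist [-0.28  0.22  0.27] then mm [ 0.9  1.3 63.3]
top [(np.float64(0.6538), np.float64(0.0823)), (np.float64(0.5803), np.float64(0.3982))] scene [(np.float64(0.6898), np.float64(0.0571))]
```

Request:
arm_command(twist=[[-0.3, 0.2, 0.3], [0, 0, 0], [0, 0, 0], [0, 0, 0], [0, 0, 0], [0, 0, 0], [0, 0, 0], [0, 0, 0], [0, 0, 0], [0, 0, 0], [0, 0, 0], [0, 0, 0]], linear=[[0.001, 0.0015, 0.02], [0, 0, 0.02], [0, 0, 0.015], [0, 0, 0.007], [0, 0, 0.002], [0, 0, 0], [0, 0, 0], [0, 0, 0], [0, 0, 0], [0, 0, -0.03], [0, 0, -0.03], [0, 0, 0]], grip=[0.95, 0.95, 0.95, 0.95, 0.95, 0.95, 0.7, 0.6, 0.6, 0.6, 0.6, 0.6])

```text
time_s: 11.55
eef_pos: [0.587, 0.4093, 0.1213]
eef_rot: [0.001, 0.708, 0.706, 0.005]
ft_force: [1.1, -0.1, -0.0]
width: 0.397
finger_force: 0.0
```

```bash
python3 -c "
from m import *
c=cam('scene');save(c,'r1.png',(300,90,400,180),5)
print(reds(c,.016)); go(.6593,.0855,.12,0)"
```

```text
[(array([287.8, 203.8]), array([0.6509, 0.093 ]), 90)]
t 11.6 pos [0.5858 0.4086 0.119 ] yaw -0.1 tool mm [-323.    74.1   -1.6] tilt [0.0059 0.0034] w 0.397
twist [ 0.34 -0.19 -0.12] then mm [-323.1   73.5   -1. ]
```

View pics/r1.png

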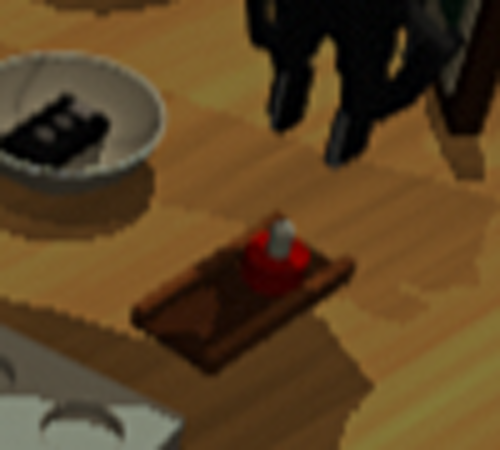

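Request:
arm_command(twist=[[0.3, -0.2, 0], [0, 0, 0], [0, 0, 0], [0, 0, 0], [0, 0, 0], [0, 0, 0], [0, 0, 0], [0, 0, 0], [0, 0, 0], [0, 0, 0], [0, 0, 0], [0, 0, 0]], linear=[[-0.036, 0.008, 0], [-0.036, 0.008, 0], [-0.036, 0.008, 0], [-0.036, 0.008, 0], [-0.036, 0.008, 0], [-0.036, 0.008, 0], [-0.036, 0.008, 0], [-0.036, 0.008, 0], [-0.035, 0.009, 0], [0, 0, 0], [0, 0, 0], [0, 0, 0]], grip=[0.6, 0.6, 0.6, 0.6, 0.6, 0.6, 0.6, 0.6, 0.6, 0.6, 0.65, 0.65])

```text
time_s: 12.8
eef_pos: [0.6551, 0.0849, 0.1153]
eef_rot: [-0.001, 0.708, 0.707, -0.003]
ft_force: [0.1, 0.0, 0.3]
width: 0.349
finger_force: 0.0
```

```bash
python3 -c "
from m import *
go(.6593,.0855,.0655,0)"
```

```text
t 12.8 pos [0.6551 0.0849 0.1153] yaw -0.1 tool mm [ 0.7  4.5 49.7] tilt [-0.0069 -0.003 ] w 0.349
twist [-0.39  0.17 -0.08] then mm [ 0.6  4.2 49.8]
```

Request:
arm_command(twist=[[-0.3, 0.2, 0], [0, 0, 0], [0, 0, 0], [0, 0, 0], [0, 0, 0], [0, 0, 0], [0, 0, 0], [0, 0, 0], [0, 0, 0], [0, 0, 0], [0, 0, 0], [0, 0, 0]], linear=[[0.001, 0.004, 0.02], [0, 0, 0.02], [0, 0, 0.007], [0, 0, 0.003], [0, 0, 0], [0, 0, 0], [0, 0, 0], [0, 0, 0], [0, 0, 0], [0, 0, -0.015], [0, 0, -0.02], [0, 0, -0.02]], grip=[0.65, 0.65, 0.65, 0.65, 0.8, 0.95, 0.95, 0.95, 0.95, 0.95, 0.95, 0.95], newtons=35)

```text
time_s: 14.0
eef_pos: [0.6598, 0.085, 0.1225]
eef_rot: [0.0, 0.708, 0.706, 0.0]
ft_force: [0.6, 0.4, -0.7]
width: 0.134
finger_force: 34.1
```

```bash
python3 -c "
from m import *
print(read_state()['finger_force'],reds(cam('top'),.08))
go(.5875,.350,.12,0)"
```

```text
34.12182033061981 [(array([134.1, 199.5]), array([0.5819, 0.386 ]), 100)]
t 14.1 pos [0.6625 0.0851 0.1269] yaw -0.1 tool mm [264.7 -75.6   6.4] tilt [0.0069 0.0002] w 0.137
twist [ 0.39 -0.01 -0.12] then mm [264.9 -75.    6.9]
```

Request:
arm_command(twist=[[0, 0, 0], [0, 0, 0], [0, 0, 0], [0, 0, 0], [0, 0, 0], [0, 0, 0], [0, 0, 0], [0, 0, 0], [0, 0, 0], [0, 0, 0], [0, 0, 0]], linear=[[0.033, -0.009, 0], [0.033, -0.009, 0], [0.033, -0.009, 0], [0.033, -0.009, 0], [0.033, -0.009, 0], [0.033, -0.009, 0], [0.033, -0.009, 0], [0.034, -0.009, 0], [0, 0, 0], [0, 0, 0], [0, 0, 0]], grip=[0.95, 0.95, 0.95, 0.95, 0.95, 0.95, 0.95, 0.95, 0.95, 0.95, 0.95])

```text
time_s: 15.15
eef_pos: [0.5887, 0.3494, 0.1212]
eef_rot: [0.0, 0.708, 0.706, -0.0]
ft_force: [1.1, -0.2, -0.9]
width: 0.136
finger_force: 34.1
```

```bash
python3 -c "
from m import *
print(read_state()['finger_force'])
go(.5875,.350,.0565,0)"
```

```text
34.14862096309662
t 15.2 pos [0.5887 0.3494 0.1212] yaw -0.2 tool mm [ 0.6 -1.2 64.7] tilt [ 0.0002 -0.0004] w 0.136
twist [ 0.01  0.02 -0.16] then mm [ 0.6 -1.2 64.7]
```

Request:
arm_command(twist=[[0, 0, 0], [0, 0, 0], [0, 0, 0], [0, 0, 0], [0, 0, 0], [0, 0, 0], [0, 0, 0], [0, 0, 0], [0, 0, 0], [0, 0, 0], [0, 0, 0], [0, 0, 0]], linear=[[0, -0.001, 0.02], [0, 0, 0.02], [0, 0, 0.015], [0, 0, 0.007], [0, 0, 0.002], [0, 0, 0], [0, 0, 0], [0, 0, 0], [0, 0, 0], [0, 0, -0.03], [0, 0, -0.03], [0, 0, 0]], grip=[0.95, 0.95, 0.95, 0.95, 0.95, 0.95, 0.7, 0.65, 0.65, 0.65, 0.65, 0.65])

```text
time_s: 16.35
eef_pos: [0.5909, 0.352, 0.1227]
eef_rot: [0.002, 0.708, 0.706, 0.005]
ft_force: [0.4, 0.3, 0.2]
width: 0.347
finger_force: 0.0
```

```bash
cat >> m.py <<'E'
def yel(c,zt=.041):
    # flame tops of blue tealights: bright yellow next to blue
    H=hsv(c); out=[]
    for uv,p,n in blues(c):
        pass
    return out
def status():
    t=cam('top'); s=cam('scene')
    print('blue top',[(*p,n) for _,p,n in blues(t,.018) if p[0]>.3]); print('blue scene',[(*p,n) for _,p,n in blues(s,.012) if p[0]>.3])
    print('red top',[(*p,n) for _,p,n in reds(t,.022)],'scene',[(*p,n) for _,p,n in reds(s,.016)])
    return t,s
E
python3 -c "
from m import *
t,s=status(); save(s,'r2.png',(50,80,410,300),2.2)
go(.5875,-.1475,.12,0)"
```

```text
blue top [(np.float64(0.5873), np.float64(-0.1467), 43), (np.float64(0.5859), np.float64(-0.317), 43), (np.float64(0.5237), np.float64(-0.3086), 46), (np.float64(0.5099), np.float64(-0.1332), 39), (np.float64(0.4425), np.float64(-0.3263), 52)]
blue scene [(np.float64(0.5121), np.float64(-0.1367), 135), (np.float64(0.4437), np.float64(-0.333), 154), (np.float64(0.5901), np.float64(-0.1506), 154), (np.float64(0.5253), np.float64(-0.3144), 169), (np.float64(0.5897), np.float64(-0.3225), 189)]
red top [(np.float64(0.5866), np.float64(0.3512), 93)] scene [(np.float64(0.5806), np.float64(0.4116), 45)]
t 16.4 pos [0.5883 0.3507 0.1184] yaw -0.1 tool mm [-4.982e+02  2.000e-01 -2.200e+00] tilt [0.0026 0.0012] w 0.35
twist [ 0.15 -0.07 -0.11] then mm [-498.2   -0.8   -1.6]
```

View pics/r2.png

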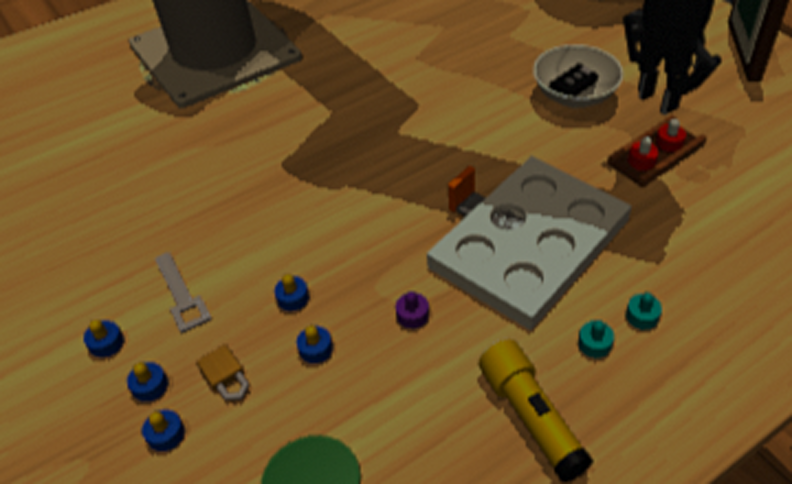

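```bash
python3 -c "
from m import *
t=cam('top');H=hsv(t)
print(H[189:203,302:315,0]);print(H[189:203,302:315,1]);print(H[195,302:315,2])
for z,lo in((.018,60),):
  m=(H[...,0]>85)&(H[...,0]<140)&(H[...,1]>lo)
  for b in blobs(m,25,400): print(ctr(b).round(1),ray(t,ctr(b),z)[:2].round(4),b.sum())
# yellow flame scene
s=cam('scene');H=hsv(s);m=(H[...,0]>17)&(H[...,0]<32)&(H[...,1]>150)&(H[...,2]>110)
for b in blobs(m,6,60):
  u=ctr(b); p=ray(s,u,.031)[:2]
  if p[1]<-.05 and p[0]<.65: print('fl',u.round(1),p.round(4),b.sum())
"
```

```text
[[ 21  21  20  20  19  17  16  17  19  20  21  21  22]
 [ 20  20  18  16   2 140 130 132   0  16  20  22  22]
 [ 19  16   7 126 114 111 110 112 114 126  13  19  21]
 [ 18   2 120 110 109 108 109 109 109 111 119  15  21]
 [ 11 122 111 108 109 112 114 115 112 110 114 150  17]
 [175 115 108 109 113 171  21  23   3 113 111 120  14]
 [159 113 108 109 119  21  24  24  22 122 111 115  13]
 [161 112 108 109 119  21  24  24  21 116 111 114  12]
 [176 114 108 108 112 175  20  23  18 111 109 116  15]
 [  8 118 109 107 108 111 115 114 111 108 112 133  18]
 [ 14 146 113 109 108 108 109 109 109 111 116  10  19]
 [ 18  12 139 115 110 109 109 110 112 120   5  18  19]
 [ 20  19  14   4 134 122 116 116 155  14  18  20  20]
 [ 21  21  20  20  19  19  18  19  19  21  20  21  21]]
[[121 119 114 110 100  90  82  85 103 111 111 121 117]
 [120 113 100  72  30  26  46  32  30  73  99 112 116]
 [116  96  43  41  87 120 132 123  93  41  45  91 114]
 [103  37  65 128 149 156 152 149 146 117  41  56  97]
 [ 74  54 128 162 151 108  67  63  96 131  97  19  83]
 [ 40 104 167 161 101  17  96  89  20  88 122  49  58]
[... 364 characters left out ...]
  13  47  87 110 121]
 [120 119 111 102  87  69  65  74  82  98 110 117 117]]
[110 132 142 133 110 124 147 150 136 123 137 134 139]
[208.2 140.9] [0.7681 0.1693] 60
[229.5 142.1] [0.7632 0.1011] 57
[ 91.9 174.5] [0.6659 0.5428] 45
[100.1 185.8] [0.6295 0.5165] 32
[307.7 195.5] [ 0.5872 -0.1468] 67
[361.2 194.9] [ 0.5864 -0.3178] 70
[359.2 214.9] [ 0.5228 -0.3095] 72
[304. 220.] [ 0.5096 -0.1333] 73
[365.9 240.2] [ 0.4421 -0.3285] 70
fl [ 13.9 153.9] [ 0.0443 -0.4271] 12
fl [132.8 185.4] [ 0.367  -0.2014] 9
fl [136.2 222.3] [ 0.4861 -0.243 ] 23
fl [156.2 255.9] [ 0.6003 -0.2446] 13
fl [103.7 261.6] [ 0.5442 -0.3442] 15
fl [105.2 273.4] [ 0.5743 -0.3519] 8
fl [109.  281.8] [ 0.5982 -0.3525] 32
```

Request:
arm_command(twist=[[0, 0, 0], [0, 0, 0], [0, 0, 0], [0, 0, 0], [0, 0, 0], [0, 0, 0], [0, 0, 0], [0, 0, 0], [0, 0, 0], [0, 0, 0], [0, 0, 0], [0, 0, 0]], linear=[[-0.042, 0, 0], [-0.042, 0, 0], [-0.042, 0, 0], [-0.042, 0, 0], [-0.042, 0, 0], [-0.042, 0, 0], [-0.042, 0, 0], [-0.042, 0, 0], [-0.042, 0, 0], [-0.042, 0, 0], [-0.042, 0, 0], [-0.038, 0, 0]], grip=[0.65, 0.65, 0.65, 0.65, 0.65, 0.65, 0.65, 0.65, 0.65, 0.65, 0.65, 0.65])

```text
time_s: 17.75
eef_pos: [0.5849, -0.1514, 0.1154]
eef_rot: [-0.001, 0.708, 0.706, -0.001]
ft_force: [-0.8, -0.0, -0.1]
width: 0.351
finger_force: 0.0
```

Request:
arm_command(twist=[[0, 0, 0], [0, 0, 0]], linear=[[0, 0, 0], [0, 0, 0]], grip=[0.65, 0.65])

```text
time_s: 17.95
eef_pos: [0.5852, -0.1501, 0.1156]
eef_rot: [-0.001, 0.709, 0.706, -0.0]
ft_force: [-0.3, 0.4, 0.8]
width: 0.347
finger_force: 0.0
```

Request:
arm_command(twist=[[0, 0, 0], [0, 0, 0], [0, 0, 0], [0, 0, 0], [0, 0, 0], [0, 0, 0], [0, 0, 0], [0, 0, 0], [0, 0, 0], [0, 0, 0], [0, 0, 0], [0, 0, 0]], linear=[[0.0015, 0.003, 0.02], [0, 0, 0.02], [0, 0, 0.015], [0, 0, 0.008], [0, 0, 0], [0, 0, 0], [0, 0, 0], [0, 0, 0], [0, 0, -0.01], [0, 0, -0.025], [0, 0, -0.03], [0, 0, 0]], grip=[0.65, 0.65, 0.65, 0.65, 0.8, 0.95, 0.95, 0.95, 0.95, 0.95, 0.95, 0.95])

```text
time_s: 19.15
eef_pos: [0.5932, -0.1498, 0.1249]
eef_rot: [0.005, 0.708, 0.706, 0.002]
ft_force: [1.1, -0.2, 1.4]
width: 0.131
finger_force: 34.2
```

Run:
```python
from m import *
print(read_state()['finger_force'])
go(.6593,.0855,.12,0)
z=read_state()['eef_pos'][2]-.0525
print([(p,n) for _,p,n in blues(cam('scene'),z+.010)])
c=cam('top');H=hsv(c)
w=((H[...,1]<70)&(H[...,2]>95)).astype(np.uint8); w[:,:170]=0; w[:,265:]=0; w[:150]=0; w[230:]=0
w=cv2.morphologyEx(w,cv2.MORPH_CLOSE,cv2.getStructuringElement(2,(15,15)))
w=cv2.morphologyEx(w,cv2.MORPH_OPEN,cv2.getStructuringElement(2,(31,31)))
b=max(blobs(w>0,800,9000),key=lambda b:b.sum()); cs,_=cv2.findContours(b.astype(np.uint8),0,cv2.CHAIN_APPROX_NONE)
print('block',cv2.minAreaRect(np.array([ray(c,q,.026)[:2]*1000 for q in max(cs,key=len)[:,0]],np.float32)))
for p in [(.6241,.2128),(.6417,.1492),(.6593,.0855),(.5567,.1941),(.5743,.1305),(.5919,.0669)]: print(proj(c,(*p,.026)).round(1))
im=c['pixels'][150:240,170:270,::-1].copy(); im=cv2.resize(im,None,fx=7,fy=6.5,interpolation=cv2.INTER_CUBIC)
for p in [(.6241,.2128),(.6417,.1492),(.6593,.0855),(.5567,.1941),(.5743,.1305),(.5919,.0669)]:
    pts=np.array([[ (proj(c,(p[0]+.022*np.cos(a),p[1]+.022*np.sin(a),.026))-[170,150]+.5)*[7,6.5]] for a in np.linspace(0,6.28,40)]).astype(np.int32)
    cv2.polylines(im,[pts],True,(0,0,255),1)
cv2.imwrite('pics/pk.png',im)
```

```text
34.151568710803986
t 19.1 pos [ 0.5932 -0.1498  0.1249] yaw -0.1 tool mm [235.4  65.6   4.7] tilt [ 0.0096 -0.0035] w 0.131
twist [ 0.55  0.2  -0.13] then mm [235.3  66.1   4.9]
[(array([0.1875, 0.6377]), 316), (array([0.2934, 0.52  ]), 248), (array([ 0.5865, -0.1543]), 209), (array([ 0.5072, -0.3288]), 156), (array([ 0.5805, -0.3123]), 173), (array([ 0.6381, -0.3198]), 188)]
block ((602.5631103515625, 138.49639892578125), (165.62423706054688, 218.84291076660156), 15.654117584228516)
[194.6 185.7]
[214.6 179.9]
[234.6 174. ]
[200.7 206.9]
[220.7 201. ]
[240.7 195.1]
```

View pics/pk.png

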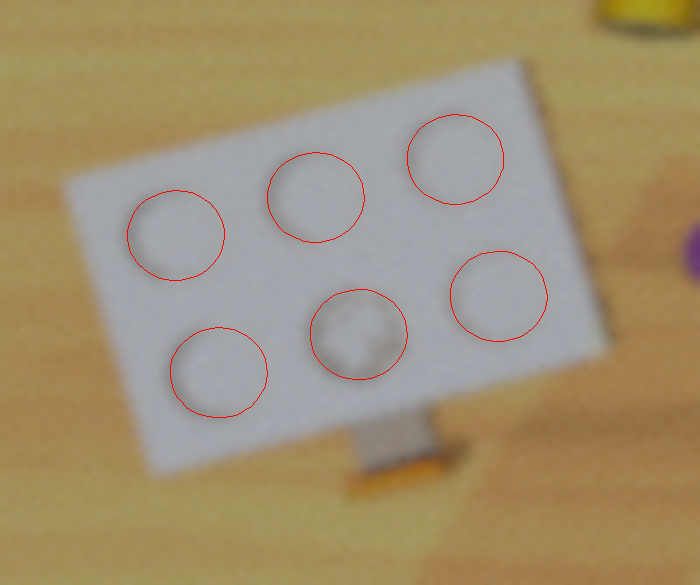

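Request:
arm_command(twist=[[0, 0, 0], [0, 0, 0], [0, 0, 0], [0, 0, 0], [0, 0, 0], [0, 0, 0], [0, 0, 0], [0, 0, 0], [0, 0, 0], [0, 0, 0], [0, 0, 0]], linear=[[0.03, 0.0085, 0], [0.03, 0.0085, 0], [0.03, 0.0085, 0], [0.03, 0.0085, 0], [0.03, 0.0085, 0], [0.03, 0.0085, 0], [0.03, 0.0085, 0], [0.024, 0.0085, 0], [0, 0, 0], [0, 0, 0], [0, 0, 0]], grip=[0.95, 0.95, 0.95, 0.95, 0.95, 0.95, 0.95, 0.95, 0.95, 0.95, 0.95])

```text
time_s: 20.35
eef_pos: [0.6569, 0.0848, 0.1181]
eef_rot: [-0.001, 0.708, 0.706, -0.001]
ft_force: [-0.4, -0.2, -0.2]
width: 0.133
finger_force: 34.2
```

Run:
```python
from m import *
print(read_state()['finger_force'])
go(.6593,.0855,.066,0)
z=read_state()['eef_pos'][2]-.0525
print([(p,n) for _,p,n in blues(cam('scene'),z+.010)])
```

```text
34.17875379323959
t 20.4 pos [0.6569 0.0848 0.1181] yaw -0.2 tool mm [ 0.7  2.5 52.1] tilt [-0.002  -0.0004] w 0.133
twist [-0.12  0.03 -0.16] then mm [ 0.7  2.4 52.1]
[(array([0.3058, 0.5722]), 42), (array([0.6583, 0.0812]), 137), (array([ 0.5631, -0.1511]), 136), (array([ 0.5012, -0.3291]), 158), (array([ 0.5752, -0.3125]), 173), (array([ 0.6336, -0.3201]), 191)]
```

Request:
arm_command(twist=[[0, 0, 0], [0, 0, 0], [0, 0, 0], [0, 0, 0], [0, 0, 0], [0, 0, 0]], linear=[[0.002, 0.0025, 0.02], [0, 0, 0.015], [0, 0, 0.008], [0, 0, 0.005], [0, 0, 0.003], [0, 0, 0]], grip=[0.95, 0.95, 0.95, 0.95, 0.95, 0.95])

```text
time_s: 21.0
eef_pos: [0.6603, 0.0874, 0.0679]
eef_rot: [-0.0, 0.708, 0.706, -0.0]
ft_force: [-0.3, -0.1, -0.1]
width: 0.134
finger_force: 34.2
```

Run:
```python
from m import *
print(read_state()['finger_force'],read_state()['ft_force'])
go(.6593,.0855,.066,0)
c=cam('scene');save(c,'p1.png',(230,150,330,230),6)
```

```text
34.24446165561676 [-0.29445679 -0.14659481 -0.13223506]
t 21.0 pos [0.6603 0.0874 0.0679] yaw -0.1 tool mm [-1.9 -1.   1.9] tilt [-0.0002 -0.    ] w 0.134
twist [-0.01  0.   -0.14] then mm [-1.9 -1.   1.9]
```

View pics/p1.png

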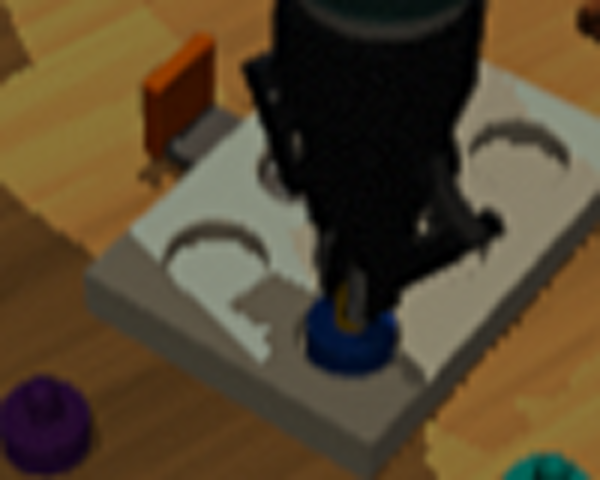

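Request:
arm_command(twist=[[0, 0, 0], [0, 0, 0], [0, 0, 0], [0, 0, 0], [0, 0, 0], [0, 0, 0], [0, 0, 0]], linear=[[0, 0, 0.001], [0, 0, 0], [0, 0, 0], [0, 0, 0], [0, 0, -0.025], [0, 0, -0.03], [0, 0, 0]], grip=[0.95, 0.8, 0.65, 0.65, 0.65, 0.65, 0.65])

```text
time_s: 21.75
eef_pos: [0.6639, 0.0877, 0.1271]
eef_rot: [0.003, 0.708, 0.706, 0.003]
ft_force: [1.7, 0.6, 1.7]
width: 0.35
finger_force: 0.0
```

Request:
arm_command(twist=[[0, 0, 0], [0, 0, 0], [0, 0, 0], [0, 0, 0], [0, 0, 0], [0, 0, 0], [0, 0, 0], [0, 0, 0], [0, 0, 0], [0, 0, 0]], linear=[[-0.028, -0.0185, 0], [-0.028, -0.0185, 0], [-0.028, -0.0185, 0], [-0.028, -0.0185, 0], [-0.028, -0.0185, 0], [-0.028, -0.0185, 0], [-0.028, -0.0185, 0], [-0.028, -0.0185, 0], [0, 0, 0], [0, 0, 0]], grip=[0.65, 0.65, 0.65, 0.65, 0.65, 0.65, 0.65, 0.65, 0.65, 0.65])

```text
time_s: 22.75
eef_pos: [0.5115, -0.1364, 0.1218]
eef_rot: [-0.0, 0.708, 0.706, 0.0]
ft_force: [-0.4, 0.1, 0.1]
width: 0.35
finger_force: 0.0
```

Run:
```python
from m import *
status()
go(.511,-.1365,.0525,0)
```

```text
blue top [(np.float64(0.661), np.float64(0.088), 54), (np.float64(0.5859), np.float64(-0.317), 43)]
blue scene [(np.float64(0.652), np.float64(0.0934), 121), (np.float64(0.5121), np.float64(-0.1367), 133), (np.float64(0.4439), np.float64(-0.3326), 154), (np.float64(0.5255), np.float64(-0.3141), 170), (np.float64(0.5896), np.float64(-0.3224), 188)]
red top [(np.float64(0.5863), np.float64(0.35), 102), (np.float64(0.5837), np.float64(0.4066), 102)] scene [(np.float64(0.5802), np.float64(0.4112), 53), (np.float64(0.5833), np.float64(0.3555), 60)]
t 22.9 pos [ 0.5123 -0.1356  0.1219] yaw -0.1 tool mm [-0.9 -1.3 69.4] tilt [0.0003 0.0003] w 0.353
twist [ 0.02 -0.02 -0.09] then mm [-0.9 -1.3 69.4]
```

Request:
arm_command(twist=[[0, 0, 0], [0, 0, 0], [0, 0, 0], [0, 0, 0], [0, 0, 0], [0, 0, 0], [0, 0, 0], [0, 0, 0], [0, 0, 0], [0, 0, 0], [0, 0, 0], [0, 0, 0]], linear=[[-0.001, -0.001, 0.025], [0, 0, 0.02], [0, 0, 0.016], [0, 0, 0.008], [0, 0, 0], [0, 0, 0], [0, 0, 0], [0, 0, 0], [0, 0, -0.01], [0, 0, -0.025], [0, 0, -0.033], [0, 0, 0]], grip=[0.65, 0.65, 0.65, 0.65, 0.8, 0.95, 0.95, 0.95, 0.95, 0.95, 0.95, 0.95])

```text
time_s: 24.05
eef_pos: [0.5148, -0.1388, 0.1266]
eef_rot: [0.005, 0.708, 0.706, 0.002]
ft_force: [1.7, 0.5, 0.0]
width: 0.134
finger_force: 34.2
```

Request:
arm_command(twist=[[0, 0, 0], [0, 0, 0], [0, 0, 0], [0, 0, 0], [0, 0, 0], [0, 0, 0], [0, 0, 0], [0, 0, 0], [0, 0, 0], [0, 0, 0], [0, 0, 0], [0, 0, 0]], linear=[[0.029, 0.013, 0], [0.029, 0.013, 0], [0.029, 0.013, 0], [0.029, 0.013, 0], [0.029, 0.013, 0], [0.029, 0.013, 0], [0.029, 0.013, 0], [0.029, 0.013, 0], [0.029, 0.013, 0], [0.025, 0.013, 0], [0, 0, 0], [0, 0, 0]], grip=[0.95, 0.95, 0.95, 0.95, 0.95, 0.95, 0.95, 0.95, 0.95, 0.95, 0.95, 0.95])

```text
time_s: 25.25
eef_pos: [0.6412, 0.1489, 0.1209]
eef_rot: [-0.0, 0.707, 0.707, -0.0]
ft_force: [-0.3, -0.2, -0.9]
width: 0.132
finger_force: 34.2
```

Run:
```python
from m import *
print(read_state()['finger_force'])
go(.6417,.1492,.067,0)
z=read_state()['eef_pos'][2]-.0525
print([(p,n) for _,p,n in blues(cam('scene'),z+.010) if p[1]<.3])
```

```text
34.20887500047684
t 25.2 pos [0.6412 0.1489 0.1209] yaw -0.1 tool mm [ 0.4  0.5 53.9] tilt [-0.0006 -0.0005] w 0.132
twist [-0.03  0.03 -0.06] then mm [ 0.3  0.5 53.9]
[(array([0.6428, 0.1479]), 123), (array([0.6921, 0.0561]), 126), (array([ 0.5034, -0.3291]), 154), (array([ 0.5771, -0.3126]), 169), (array([ 0.6355, -0.32  ]), 189)]
```

Request:
arm_command(twist=[[0, 0, 0], [0, 0, 0], [0, 0, 0], [0, 0, 0], [0, 0, 0], [0, 0, 0]], linear=[[0.001, 0.0005, 0.02], [0, 0, 0.015], [0, 0, 0.01], [0, 0, 0.006], [0, 0, 0.003], [0, 0, 0]], grip=[0.95, 0.95, 0.95, 0.95, 0.95, 0.95])

```text
time_s: 25.9
eef_pos: [0.6419, 0.1494, 0.0671]
eef_rot: [-0.0, 0.708, 0.706, -0.0]
ft_force: [0.7, -0.9, -0.0]
width: 0.132
finger_force: 34.2
```

Request:
arm_command(twist=[[0, 0, 0], [0, 0, 0], [0, 0, 0], [0, 0, 0], [0, 0, 0], [0, 0, 0], [0, 0, 0]], linear=[[0, 0, 0], [0, 0, 0], [0, 0, 0], [0, 0, 0], [0, 0, -0.025], [0, 0, -0.03], [0, 0, 0]], grip=[0.8, 0.65, 0.65, 0.65, 0.65, 0.65, 0.65])

```text
time_s: 26.6
eef_pos: [0.6455, 0.1501, 0.127]
eef_rot: [0.003, 0.708, 0.706, 0.004]
ft_force: [1.3, -0.5, 0.2]
width: 0.349
finger_force: 0.0
```

Request:
arm_command(twist=[[0, 0, 0], [0, 0, 0], [0, 0, 0], [0, 0, 0], [0, 0, 0], [0, 0, 0], [0, 0, 0], [0, 0, 0], [0, 0, 0], [0, 0, 0], [0, 0, 0], [0, 0, 0]], linear=[[-0.039, -0.01, 0], [-0.039, -0.01, 0], [-0.039, -0.01, 0], [-0.039, -0.01, 0], [-0.039, -0.01, 0], [-0.039, -0.01, 0], [-0.039, -0.01, 0], [-0.039, -0.01, 0], [-0.039, -0.01, 0], [-0.039, -0.01, 0], [-0.039, -0.01, 0], [-0.035, -0.007, 0]], grip=[0.65, 0.65, 0.65, 0.65, 0.65, 0.65, 0.65, 0.65, 0.65, 0.65, 0.65, 0.65])

```text
time_s: 27.8
eef_pos: [0.5229, -0.3158, 0.1215]
eef_rot: [-0.0, 0.708, 0.706, -0.0]
ft_force: [0.6, 0.5, 1.0]
width: 0.348
finger_force: 0.0
```

Request:
arm_command(twist=[[0, 0, 0], [0, 0, 0]], linear=[[0, 0, 0], [0, 0, 0]], grip=[0.65, 0.65])

```text
time_s: 28.0
eef_pos: [0.5235, -0.3146, 0.1215]
eef_rot: [-0.0, 0.708, 0.706, 0.0]
ft_force: [0.4, -0.4, -0.8]
width: 0.349
finger_force: 0.0
```

Run:
```python
from m import *
status()
go(.5245,-.3142,.0525,0)
```

```text
blue top [(np.float64(0.6607), np.float64(0.0889), 50), (np.float64(0.6416), np.float64(0.1535), 51), (np.float64(0.5859), np.float64(-0.317), 43), (np.float64(0.5238), np.float64(-0.3083), 41), (np.float64(0.4429), np.float64(-0.3257), 47)]
blue scene [(np.float64(0.6328), np.float64(0.1589), 114), (np.float64(0.6519), np.float64(0.0934), 120), (np.float64(0.4477), np.float64(-0.34), 86), (np.float64(0.5254), np.float64(-0.3144), 169), (np.float64(0.589), np.float64(-0.3223), 190)]
red top [(np.float64(0.5863), np.float64(0.3498), 101), (np.float64(0.5837), np.float64(0.4062), 101)] scene [(np.float64(0.5802), np.float64(0.4113), 51), (np.float64(0.5831), np.float64(0.3555), 58)]
t 28.1 pos [ 0.5237 -0.313   0.1215] yaw -0.1 tool mm [-1.2  0.8 69. ] tilt [-0.0008  0.0012] w 0.349
twist [-0.05 -0.07 -0.08] then mm [-1.2  0.8 69. ]
```

Request:
arm_command(twist=[[0, 0, 0], [0, 0, 0], [0, 0, 0], [0, 0, 0], [0, 0, 0], [0, 0, 0], [0, 0, 0], [0, 0, 0], [0, 0, 0], [0, 0, 0], [0, 0, 0], [0, 0, 0]], linear=[[-0.001, 0.001, 0.025], [0, 0, 0.02], [0, 0, 0.016], [0, 0, 0.008], [0, 0, 0], [0, 0, 0], [0, 0, 0], [0, 0, 0], [0, 0, -0.01], [0, 0, -0.025], [0, 0, -0.033], [0, 0, 0]], grip=[0.65, 0.65, 0.65, 0.65, 0.8, 0.95, 0.95, 0.95, 0.95, 0.95, 0.95, 0.95])

```text
time_s: 29.3
eef_pos: [0.5284, -0.3178, 0.1273]
eef_rot: [0.005, 0.708, 0.706, 0.001]
ft_force: [1.8, -1.4, 0.8]
width: 0.133
finger_force: 34.1
```

Request:
arm_command(twist=[[0, 0, 0], [0, 0, 0], [0, 0, 0], [0, 0, 0], [0, 0, 0], [0, 0, 0], [0, 0, 0], [0, 0, 0], [0, 0, 0], [0, 0, 0], [0, 0, 0], [0, 0, 0]], linear=[[0.044, 0.0083, 0], [0.044, 0.0083, 0], [0.044, 0.0083, 0], [0.044, 0.0083, 0], [0.044, 0.0083, 0], [0.044, 0.0083, 0], [0.044, 0.0083, 0], [0.044, 0.0083, 0], [0.044, 0.0083, 0], [0.044, 0.0083, 0], [0.044, 0.0083, 0], [0.043, 0.0083, 0]], grip=[0.95, 0.95, 0.95, 0.95, 0.95, 0.95, 0.95, 0.95, 0.95, 0.95, 0.95, 0.95])

```text
time_s: 30.5
eef_pos: [0.6258, 0.2135, 0.1213]
eef_rot: [0.0, 0.708, 0.706, 0.0]
ft_force: [-0.0, -0.6, 0.1]
width: 0.135
finger_force: 34.2
```

Request:
arm_command(twist=[[0, 0, 0], [0, 0, 0]], linear=[[0, 0, 0], [0, 0, 0]], grip=[0.95, 0.95])

```text
time_s: 30.7
eef_pos: [0.6255, 0.2125, 0.121]
eef_rot: [0.0, 0.707, 0.707, -0.0]
ft_force: [-0.5, 0.5, 0.3]
width: 0.131
finger_force: 34.2
```

Run:
```python
from m import *
print(read_state()['finger_force'])
go(.6241,.2128,.067,0)
z=read_state()['eef_pos'][2]-.0525
print([(p,n) for _,p,n in blues(cam('scene'),z+.010) if p[1]<.3])
```

```text
34.18200373649597
t 30.7 pos [0.6255 0.2125 0.121 ] yaw -0.0 tool mm [ 0.3 -1.4 54. ] tilt [-0.0001 -0.0005] w 0.131
twist [-0.01  0.03 -0.01] then mm [ 0.3 -1.4 54. ]
[(array([0.6253, 0.2126]), 121), (array([0.6752, 0.1151]), 120), (array([0.6921, 0.0563]), 124), (array([ 0.5034, -0.3295]), 152), (array([ 0.6355, -0.32  ]), 190)]
```

Request:
arm_command(twist=[[0, 0, 0], [0, 0, 0], [0, 0, 0], [0, 0, 0], [0, 0, 0], [0, 0, 0]], linear=[[0, -0.001, 0.02], [0, 0, 0.015], [0, 0, 0.01], [0, 0, 0.006], [0, 0, 0.003], [0, 0, 0]], grip=[0.95, 0.95, 0.95, 0.95, 0.95, 0.95])

```text
time_s: 31.35
eef_pos: [0.6248, 0.2113, 0.0671]
eef_rot: [-0.0, 0.708, 0.706, -0.0]
ft_force: [0.5, 0.6, 0.3]
width: 0.133
finger_force: 34.2
```

Request:
arm_command(twist=[[0, 0, 0], [0, 0, 0], [0, 0, 0], [0, 0, 0], [0, 0, 0], [0, 0, 0], [0, 0, 0]], linear=[[0, 0, 0], [0, 0, 0], [0, 0, 0], [0, 0, 0], [0, 0, -0.025], [0, 0, -0.03], [0, 0, 0]], grip=[0.8, 0.65, 0.65, 0.65, 0.65, 0.65, 0.65])

```text
time_s: 32.05
eef_pos: [0.6282, 0.2125, 0.127]
eef_rot: [0.002, 0.708, 0.706, 0.004]
ft_force: [1.3, -0.0, 0.9]
width: 0.346
finger_force: 0.0
```

Request:
arm_command(twist=[[0, 0, 0], [0, 0, 0], [0, 0, 0], [0, 0, 0], [0, 0, 0], [0, 0, 0], [0, 0, 0], [0, 0, 0], [0, 0, 0], [0, 0, 0], [0, 0, 0], [0, 0, 0]], linear=[[-0.0446, -0.003, 0], [-0.0446, -0.003, 0], [-0.0446, -0.003, 0], [-0.0446, -0.003, 0], [-0.0446, -0.003, 0], [-0.0446, -0.003, 0], [-0.0446, -0.003, 0], [-0.0446, -0.003, 0], [-0.0446, -0.003, 0], [-0.0446, -0.003, 0], [-0.0446, -0.003, 0], [-0.044, -0.003, 0]], grip=[0.65, 0.65, 0.65, 0.65, 0.65, 0.65, 0.65, 0.65, 0.65, 0.65, 0.65, 0.65])

```text
time_s: 33.25
eef_pos: [0.587, -0.3246, 0.1215]
eef_rot: [-0.0, 0.708, 0.706, 0.0]
ft_force: [1.7, 0.7, -0.6]
width: 0.349
finger_force: 0.0
```

Request:
arm_command(twist=[[0, 0, 0], [0, 0, 0]], linear=[[0, 0, 0], [0, 0, 0]], grip=[0.65, 0.65])

```text
time_s: 33.45
eef_pos: [0.587, -0.3237, 0.1213]
eef_rot: [-0.001, 0.709, 0.706, 0.0]
ft_force: [0.8, 0.4, 0.6]
width: 0.348
finger_force: 0.0
```

Run:
```python
from m import *
status()
go(.5880,-.3224,.0525,0)
```

```text
blue top [(np.float64(0.6612), np.float64(0.0877), 52), (np.float64(0.6415), np.float64(0.1534), 53), (np.float64(0.6243), np.float64(0.2157), 54), (np.float64(0.5858), np.float64(-0.3171), 40), (np.float64(0.4424), np.float64(-0.3262), 50)]
blue scene [(np.float64(0.6147), np.float64(0.2236), 102), (np.float64(0.6327), np.float64(0.1588), 114), (np.float64(0.652), np.float64(0.0934), 121), (np.float64(0.5895), np.float64(-0.3228), 188)]
red top [(np.float64(0.5862), np.float64(0.3496), 101), (np.float64(0.5833), np.float64(0.4065), 102)] scene [(np.float64(0.5802), np.float64(0.4112), 53), (np.float64(0.5833), np.float64(0.3555), 59)]
t 33.5 pos [ 0.5871 -0.3217  0.1213] yaw -0.1 tool mm [-0.8  0.9 68.8] tilt [-0.0012  0.0014] w 0.35
twist [-0.07 -0.08 -0.08] then mm [-0.7  0.9 68.8]
```

Request:
arm_command(twist=[[0, 0, 0], [0, 0, 0], [0, 0, 0], [0, 0, 0], [0, 0, 0], [0, 0, 0], [0, 0, 0], [0, 0, 0], [0, 0, 0], [0, 0, 0], [0, 0, 0], [0, 0, 0]], linear=[[-0.0005, 0.001, 0.025], [0, 0, 0.02], [0, 0, 0.016], [0, 0, 0.008], [0, 0, 0], [0, 0, 0], [0, 0, 0], [0, 0, 0], [0, 0, -0.01], [0, 0, -0.025], [0, 0, -0.033], [0, 0, 0]], grip=[0.65, 0.65, 0.65, 0.65, 0.8, 0.95, 0.95, 0.95, 0.95, 0.95, 0.95, 0.95])

```text
time_s: 34.75
eef_pos: [0.5922, -0.3259, 0.1278]
eef_rot: [0.006, 0.708, 0.706, 0.001]
ft_force: [1.4, -0.0, 0.9]
width: 0.134
finger_force: 34.1
```

Request:
arm_command(twist=[[0, 0, 0], [0, 0, 0], [0, 0, 0], [0, 0, 0], [0, 0, 0], [0, 0, 0], [0, 0, 0], [0, 0, 0], [0, 0, 0], [0, 0, 0], [0, 0, 0], [0, 0, 0]], linear=[[0.043, -0.0026, 0], [0.043, -0.0026, 0], [0.043, -0.0026, 0], [0.043, -0.0026, 0], [0.043, -0.0026, 0], [0.043, -0.0026, 0], [0.043, -0.0026, 0], [0.043, -0.0026, 0], [0.043, -0.0026, 0], [0.043, -0.0026, 0], [0.043, -0.0026, 0], [0.043, -0.0026, 0]], grip=[0.95, 0.95, 0.95, 0.95, 0.95, 0.95, 0.95, 0.95, 0.95, 0.95, 0.95, 0.95])

```text
time_s: 35.95
eef_pos: [0.5584, 0.1944, 0.1217]
eef_rot: [0.0, 0.708, 0.706, 0.0]
ft_force: [0.7, -0.1, -0.8]
width: 0.132
finger_force: 34.2
```

Request:
arm_command(twist=[[0, 0, 0], [0, 0, 0]], linear=[[0, 0, 0], [0, 0, 0]], grip=[0.95, 0.95])

```text
time_s: 36.15
eef_pos: [0.5584, 0.1935, 0.1214]
eef_rot: [0.0, 0.707, 0.707, 0.0]
ft_force: [-0.9, -0.6, -1.0]
width: 0.136
finger_force: 34.2
```

Run:
```python
from m import *
print(read_state()['finger_force'])
go(.5567,.1941,.067,0)
z=read_state()['eef_pos'][2]-.0525
print([(p,n) for _,p,n in blues(cam('scene'),z+.010) if p[1]<.3])
```

```text
34.1573229432106
t 36.1 pos [0.5584 0.1935 0.1214] yaw -0.0 tool mm [ 0.6 -1.7 54.4] tilt [ 0.0006 -0.0004] w 0.136
twist [ 0.03  0.02 -0.  ] then mm [ 0.6 -1.7 54.4]
[(array([0.5587, 0.1935]), 115), (array([0.6585, 0.174 ]), 103), (array([0.6752, 0.1149]), 122), (array([0.6923, 0.0558]), 126), (array([ 0.5039, -0.3291]), 154)]
```

Request:
arm_command(twist=[[0, 0, 0], [0, 0, 0], [0, 0, 0], [0, 0, 0], [0, 0, 0], [0, 0, 0]], linear=[[0.0005, -0.0015, 0.02], [0, 0, 0.015], [0, 0, 0.01], [0, 0, 0.006], [0, 0, 0.003], [0, 0, 0]], grip=[0.95, 0.95, 0.95, 0.95, 0.95, 0.95])

```text
time_s: 36.8
eef_pos: [0.5572, 0.1929, 0.0669]
eef_rot: [0.0, 0.708, 0.706, -0.0]
ft_force: [0.5, -0.2, -0.1]
width: 0.138
finger_force: 34.2
```

Request:
arm_command(twist=[[0, 0, 0], [0, 0, 0], [0, 0, 0], [0, 0, 0], [0, 0, 0], [0, 0, 0], [0, 0, 0]], linear=[[0, 0, 0], [0, 0, 0], [0, 0, 0], [0, 0, 0], [0, 0, -0.025], [0, 0, -0.03], [0, 0, 0]], grip=[0.8, 0.65, 0.65, 0.65, 0.65, 0.65, 0.65])

```text
time_s: 37.5
eef_pos: [0.5604, 0.194, 0.1265]
eef_rot: [0.002, 0.708, 0.706, 0.004]
ft_force: [1.2, -0.4, -0.2]
width: 0.351
finger_force: 0.0
```

Request:
arm_command(twist=[[0, 0, 0], [0, 0, 0], [0, 0, 0], [0, 0, 0], [0, 0, 0], [0, 0, 0], [0, 0, 0], [0, 0, 0], [0, 0, 0], [0, 0, 0], [0, 0, 0], [0, 0, 0]], linear=[[-0.044, -0.0095, 0], [-0.044, -0.0095, 0], [-0.044, -0.0095, 0], [-0.044, -0.0095, 0], [-0.044, -0.0095, 0], [-0.044, -0.0095, 0], [-0.044, -0.0095, 0], [-0.044, -0.0095, 0], [-0.044, -0.0095, 0], [-0.044, -0.0095, 0], [-0.044, -0.0095, 0], [-0.043, -0.0095, 0]], grip=[0.65, 0.65, 0.65, 0.65, 0.65, 0.65, 0.65, 0.65, 0.65, 0.65, 0.65, 0.65])

```text
time_s: 38.7
eef_pos: [0.441, -0.3352, 0.1216]
eef_rot: [-0.0, 0.708, 0.706, 0.0]
ft_force: [0.4, -0.3, -0.3]
width: 0.349
finger_force: 0.0
```

Request:
arm_command(twist=[[0, 0, 0], [0, 0, 0]], linear=[[0, 0, 0], [0, 0, 0]], grip=[0.65, 0.65])

```text
time_s: 38.9
eef_pos: [0.4413, -0.3342, 0.1215]
eef_rot: [-0.0, 0.709, 0.706, 0.0]
ft_force: [0.5, 0.5, -0.3]
width: 0.349
finger_force: 0.0
```

Run:
```python
from m import *
status()
go(.4432,-.333,.0525,0)
```

```text
blue top [(np.float64(0.661), np.float64(0.0887), 52), (np.float64(0.6416), np.float64(0.1533), 54), (np.float64(0.6242), np.float64(0.2156), 53), (np.float64(0.5562), np.float64(0.1975), 56), (np.float64(0.4429), np.float64(-0.3259), 48)]
blue scene [(np.float64(0.5464), np.float64(0.2041), 96), (np.float64(0.6147), np.float64(0.2236), 102), (np.float64(0.633), np.float64(0.159), 113), (np.float64(0.652), np.float64(0.0933), 122), (np.float64(0.4437), np.float64(-0.333), 152)]
red top [(np.float64(0.5872), np.float64(0.3496), 103), (np.float64(0.5839), np.float64(0.4061), 102)] scene [(np.float64(0.5801), np.float64(0.4116), 49), (np.float64(0.5831), np.float64(0.3556), 57)]
t 39.0 pos [ 0.4415 -0.3323  0.1214] yaw -0.1 tool mm [-0.8  1.8 68.9] tilt [-0.001   0.0015] w 0.353
twist [-0.06 -0.09 -0.09] then mm [-0.7  1.7 68.9]
```

Request:
arm_command(twist=[[0, 0, 0], [0, 0, 0], [0, 0, 0], [0, 0, 0], [0, 0, 0], [0, 0, 0], [0, 0, 0], [0, 0, 0], [0, 0, 0], [0, 0, 0], [0, 0, 0], [0, 0, 0]], linear=[[-0.0005, 0.0015, 0.025], [0, 0, 0.02], [0, 0, 0.016], [0, 0, 0.008], [0, 0, 0], [0, 0, 0], [0, 0, 0], [0, 0, 0], [0, 0, -0.01], [0, 0, -0.025], [0, 0, -0.033], [0, 0, 0]], grip=[0.65, 0.65, 0.65, 0.65, 0.8, 0.95, 0.95, 0.95, 0.95, 0.95, 0.95, 0.95])

```text
time_s: 40.2
eef_pos: [0.4464, -0.3371, 0.1268]
eef_rot: [0.005, 0.708, 0.706, 0.0]
ft_force: [0.6, -1.0, 0.2]
width: 0.133
finger_force: 34.2
```

Request:
arm_command(twist=[[0, 0, 0], [0, 0, 0], [0, 0, 0], [0, 0, 0], [0, 0, 0], [0, 0, 0], [0, 0, 0], [0, 0, 0], [0, 0, 0], [0, 0, 0], [0, 0, 0], [0, 0, 0]], linear=[[0.04, 0.0148, 0], [0.04, 0.0148, 0], [0.04, 0.0148, 0], [0.04, 0.0148, 0], [0.04, 0.0148, 0], [0.04, 0.0148, 0], [0.04, 0.0148, 0], [0.04, 0.0148, 0], [0.04, 0.0148, 0], [0.04, 0.0148, 0], [0, 0, 0], [0, 0, 0]], grip=[0.95, 0.95, 0.95, 0.95, 0.95, 0.95, 0.95, 0.95, 0.95, 0.95, 0.95, 0.95])

```text
time_s: 41.4
eef_pos: [0.5922, 0.0664, 0.121]
eef_rot: [0.0, 0.707, 0.707, -0.0]
ft_force: [0.0, -0.3, -0.8]
width: 0.134
finger_force: 34.2
```

Run:
```python
from m import *
print(read_state()['finger_force'])
go(.5919,.0669,.067,0)
z=read_state()['eef_pos'][2]-.0525
print([(p,n) for _,p,n in blues(cam('scene'),z+.010) if p[1]<.3])
```

```text
34.19658690690994
t 41.4 pos [0.5922 0.0664 0.121 ] yaw -0.0 tool mm [ 0.6 -0.3 54. ] tilt [-0.0002 -0.0005] w 0.134
twist [-0.01  0.03 -0.01] then mm [ 0.5 -0.3 54. ]
[(array([0.5967, 0.1567]), 95), (array([0.6582, 0.1742]), 101), (array([0.5932, 0.066 ]), 134), (array([0.6748, 0.1158]), 112), (array([0.692 , 0.0564]), 121)]
```

Request:
arm_command(twist=[[0, 0, 0], [0, 0, 0], [0, 0, 0], [0, 0, 0], [0, 0, 0], [0, 0, 0]], linear=[[0.0005, 0, 0.02], [0, 0, 0.015], [0, 0, 0.01], [0, 0, 0.006], [0, 0, 0.003], [0, 0, 0]], grip=[0.95, 0.95, 0.95, 0.95, 0.95, 0.95])

```text
time_s: 42.05
eef_pos: [0.5922, 0.0658, 0.067]
eef_rot: [-0.0, 0.708, 0.706, -0.0]
ft_force: [0.4, -0.7, -0.4]
width: 0.136
finger_force: 34.2
```

Request:
arm_command(twist=[[0, 0, 0], [0, 0, 0], [0, 0, 0], [0, 0, 0], [0, 0, 0], [0, 0, 0], [0, 0, 0], [0, 0, 0], [0, 0, 0], [0, 0, -7.7], [0, 0, -7.7], [0, 0, 0]], linear=[[0, 0, 0], [0, 0, 0], [0, 0, 0], [0, 0, 0], [0, 0, -0.025], [0, 0, -0.03], [0.012, -0.029, 0], [0.016, -0.029, 0], [0.016, -0.029, 0], [0, 0, 0], [0, 0, 0], [0, 0, 0]], grip=[0.8, 0.65, 0.65, 0.65, 0.65, 0.65, 0.65, 0.65, 0.65, 0.7, 0.7, 0.7])

```text
time_s: 43.25
eef_pos: [0.5051, 0.1105, 0.1222]
eef_rot: [0.0, 0.607, 0.795, 0.0]
ft_force: [0.7, -1.2, -0.6]
width: 0.298
finger_force: 0.0
```

Run:
```python
from m import *
t,s=status()
save(s,'all.png',(220,90,390,220),4.5)
print('tab',ray(t,(226.6,222.6),.052))
go(.5049,.1112,.07,15.5)
```

```text
blue top [(np.float64(0.6604), np.float64(0.0887), 52), (np.float64(0.6417), np.float64(0.1534), 53), (np.float64(0.6243), np.float64(0.2156), 55), (np.float64(0.5909), np.float64(0.0697), 44), (np.float64(0.5559), np.float64(0.1967), 54)]
blue scene [(np.float64(0.5468), np.float64(0.2042), 95), (np.float64(0.6148), np.float64(0.2236), 103), (np.float64(0.633), np.float64(0.159), 113), (np.float64(0.5819), np.float64(0.0737), 119), (np.float64(0.652), np.float64(0.0934), 121)]
red top [(np.float64(0.587), np.float64(0.35), 97), (np.float64(0.5835), np.float64(0.4065), 102)] scene [(np.float64(0.5802), np.float64(0.4112), 52), (np.float64(0.5833), np.float64(0.3555), 59)]
tab [0.5066126  0.11022406 0.052     ]
t 43.4 pos [0.5055 0.1103 0.1222] yaw 15.1 tool mm [ 1.  -0.3 52.2] tilt [0.0004 0.    ] w 0.303
twist [ 0.02  0.01 -0.38] then mm [ 1.  -0.3 52.2]
```

View pics/all.png

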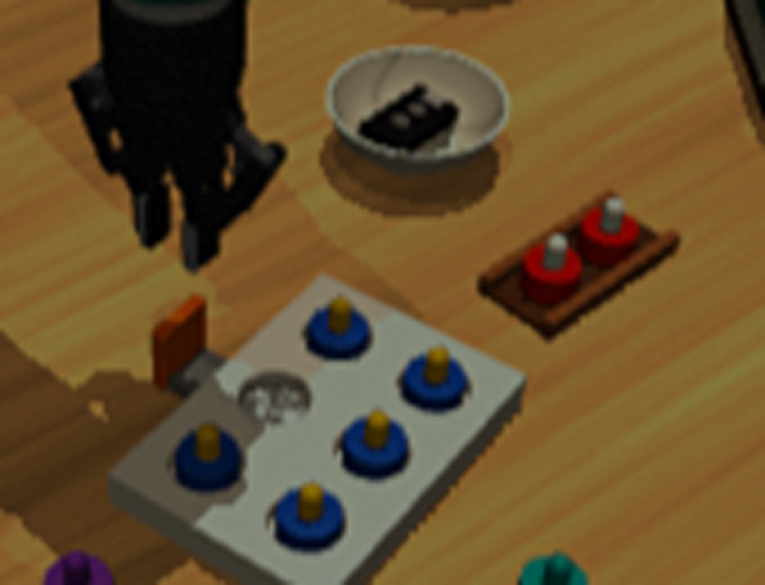

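Request:
arm_command(twist=[[0, 0, 0], [0, 0, 0], [0, 0, 0], [0, 0, 0], [0, 0, 0], [0, 0, 0], [0, 0, 0], [0, 0, 0], [0, 0, 0]], linear=[[0.001, 0, 0.02], [0, 0, 0.02], [0, 0, 0.012], [0, 0, 0.008], [0, 0, 0], [0, 0, 0], [0, 0, 0], [0, 0, 0], [0, 0, 0]], grip=[0.72, 0.72, 0.72, 0.72, 0.85, 0.97, 0.97, 0.97, 0.97], newtons=50)

```text
time_s: 44.25
eef_pos: [0.5048, 0.1112, 0.0618]
eef_rot: [-0.0, 0.607, 0.795, -0.0]
ft_force: [2.7, 0.3, -9.2]
width: 0.099
finger_force: 50.2
```

Request:
arm_command(twist=[[0, 0, 0], [0, 0, 0], [0, 0, 0], [0, 0, 0], [0, 0, 0], [0, 0, 0], [0, 0, 0], [0, 0, 0], [0, 0, 0], [0, 0, 0]], linear=[[0, -0.006, 0], [0, -0.006, 0], [0, -0.006, 0], [0, -0.006, 0], [0, -0.005, 0], [0, -0.004, 0], [0, -0.003, 0], [0, -0.001, 0], [0, 0, 0], [0, 0, 0]], grip=[0.97, 0.97, 0.97, 0.97, 0.97, 0.97, 0.97, 0.97, 0.97, 0.97])

```text
time_s: 45.25
eef_pos: [0.472, 0.1021, 0.062]
eef_rot: [0.002, 0.607, 0.795, 0.003]
ft_force: [10.8, 3.3, -22.6]
width: 0.102
finger_force: 48.8
```

Request:
arm_command(twist=[[0, 0, 0], [0, 0, 0], [0, 0, 0], [0, 0, 0], [0, 0, 0], [0, 0, 0], [0, 0, 0], [0, 0, 0]], linear=[[0, -0.001, 0], [0, -0.001, 0], [0, 0, 0], [0, 0, 0], [0, 0, 0], [0, 0, 0], [0, 0, 0], [0, 0, 0]], grip=[0.97, 0.97, 0.97, 0.97, 0.97, 0.97, 0.97, 0.97])

```text
time_s: 46.05
eef_pos: [0.4719, 0.102, 0.0621]
eef_rot: [0.003, 0.607, 0.795, 0.004]
ft_force: [14.9, 4.3, -27.5]
width: 0.1
finger_force: 48.5
```

Run:
```python
from m import *
s=cam('scene');save(s,'pull.png',(220,120,330,220),5)
print(read_state()['ft_force'],read_state()['finger_force'])
go(.5048,.1112,.0618,15.1)
```

```text
[ 15.4325914    4.64696873 -26.20707392] 48.46991300582886
t 46.1 pos [0.4719 0.1021 0.0621] yaw 15.3 tool mm [ 0.1 34.2  0.6] tilt [0.0095 0.0033] w 0.097
twist [ 0.57 -0.04  0.19] then mm [ 0.3 34.2  0.3]
```

View pics/pull.png

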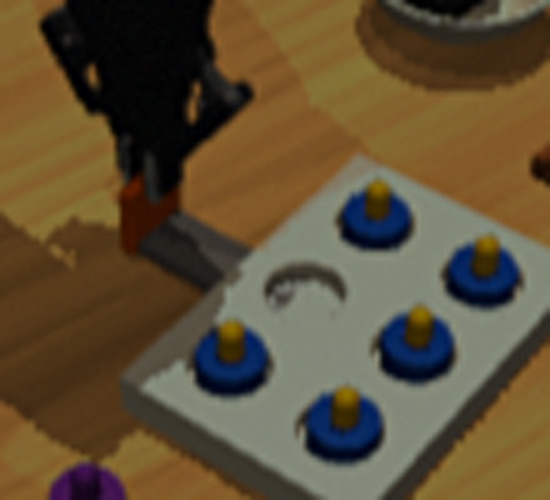

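Request:
arm_command(twist=[[0, 0, 0], [0, 0, 0], [0, 0, 0], [0, 0, 0], [0, 0, 0], [0, 0, 0], [0, 0, 0], [0, 0, 0], [0, 0, 0], [0, 0, 0], [0, 0, 0], [0, 0, 0]], linear=[[0, 0.007, 0], [0, 0.007, 0], [0, 0.007, 0], [0, 0.007, 0], [0, 0.005, 0], [0, 0.002, 0], [0, 0, 0], [0, 0, 0], [0, 0, 0], [0, 0, -0.015], [0, 0, -0.03], [0, 0, -0.04]], grip=[0.97, 0.97, 0.97, 0.97, 0.97, 0.97, 0.75, 0.72, 0.72, 0.72, 0.72, 0.72])

```text
time_s: 47.3
eef_pos: [0.4992, 0.11, 0.1469]
eef_rot: [-0.002, 0.607, 0.795, -0.001]
ft_force: [0.7, 0.6, 0.1]
width: 0.279
finger_force: 0.0
```

Request:
arm_command(twist=[[0, 0, 0], [0, 0, 0], [0, 0, 0], [0, 0, 0], [0, 0, 0], [0, 0, 0]], linear=[[0, -0.03, -0.03], [0, -0.03, -0.03], [0, 0, -0.03], [0, 0, 0], [0, 0, 0], [0, 0, 0]], grip=[0.72, 0.72, 0.72, 0.72, 0.72, 0.72])

```text
time_s: 47.9
eef_pos: [0.4428, 0.0943, 0.2364]
eef_rot: [-0.0, 0.607, 0.795, -0.0]
ft_force: [0.2, -0.1, -0.1]
width: 0.28
finger_force: 0.0
```

Run:
```python
from m import *
t,s=status()
H=hsv(s);m=(H[...,0]<22)&(H[...,0]>3)&(H[...,1]>190)&(H[...,2]>100)
m&= (np.arange(512)>205)&(np.arange(512)<280); m[:140]=0; m[235:]=0
for b in blobs(m,8,500): print('tab',ctr(b),ray(s,ctr(b),.03),b.sum())
H=hsv(t);print('bowl',(H[...,2]<70)[234:265,128:159].sum())
print(read_state()['ft_force'],read_state()['time_s'])
```

```text
blue top [(np.float64(0.6603), np.float64(0.0882), 54), (np.float64(0.6415), np.float64(0.1534), 54), (np.float64(0.6275), np.float64(0.2144), 49), (np.float64(0.5909), np.float64(0.0695), 53), (np.float64(0.5562), np.float64(0.1976), 58)]
blue scene [(np.float64(0.5464), np.float64(0.2041), 96), (np.float64(0.6168), np.float64(0.2236), 90), (np.float64(0.6327), np.float64(0.1588), 114), (np.float64(0.5818), np.float64(0.0745), 114), (np.float64(0.652), np.float64(0.0934), 121)]
red top [(np.float64(0.5868), np.float64(0.35), 100), (np.float64(0.5834), np.float64(0.4068), 102)] scene [(np.float64(0.5801), np.float64(0.4116), 49), (np.float64(0.5831), np.float64(0.3556), 57)]
tab [259.2629108  159.35680751] [0.48670366 0.1235965  0.03      ] 42
bowl 171
[-0.43385218 -0.07150865 -0.67136757] 48.0
```

Request:
arm_command(twist=[[0, 0, 0], [0, 0, 0], [0, 0, 0], [0, 0, 0], [0, 0, 0], [0, 0, 0]], linear=[[-0.04, -0.02, 0], [-0.04, -0.02, 0], [-0.04, 0, 0], [-0.04, 0, 0], [0, 0, 0], [0, 0, 0]], grip=[0.72, 0.72, 0.72, 0.72, 0.72, 0.72])

```text
time_s: 48.6
eef_pos: [0.4464, -0.0709, 0.2359]
eef_rot: [-0.001, 0.608, 0.794, -0.0]
ft_force: [-0.5, -0.2, -0.2]
width: 0.279
finger_force: 0.0
```

Run:
```python
from m import *
t,s=status()
a=cv2.resize(s['pixels'][130:200,240:350,::-1],(700,445),interpolation=cv2.INTER_CUBIC)[:, :500]
a=cv2.resize(s['pixels'][125:215,235:345,::-1],(400,330),interpolation=cv2.INTER_CUBIC)
b=cv2.resize(t['pixels'][160:235,180:270,::-1],(400,330),interpolation=cv2.INTER_CUBIC)
cv2.imwrite('pics/fin.png',np.hstack([a,b]))
```

```text
blue top [(np.float64(0.6609), np.float64(0.0888), 52), (np.float64(0.6416), np.float64(0.1535), 53), (np.float64(0.6276), np.float64(0.2144), 50), (np.float64(0.5909), np.float64(0.0696), 54), (np.float64(0.5562), np.float64(0.1976), 57)]
blue scene [(np.float64(0.5465), np.float64(0.2041), 98), (np.float64(0.6168), np.float64(0.2236), 90), (np.float64(0.6328), np.float64(0.1589), 114), (np.float64(0.5818), np.float64(0.0744), 114), (np.float64(0.6519), np.float64(0.0934), 119)]
red top [(np.float64(0.5863), np.float64(0.3496), 102), (np.float64(0.5835), np.float64(0.4067), 101)] scene [(np.float64(0.5803), np.float64(0.4113), 51), (np.float64(0.5834), np.float64(0.3558), 57)]
```

View pics/fin.png

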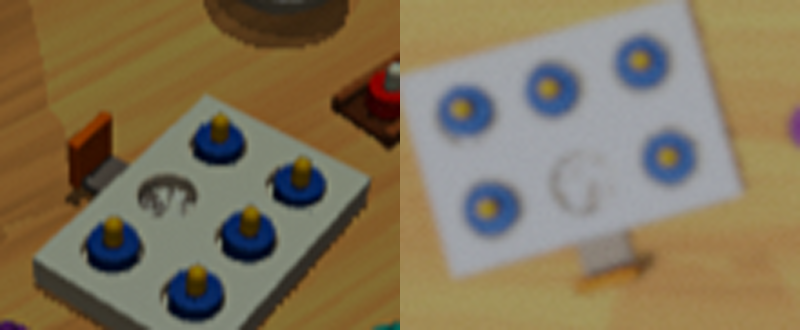

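Run:
```python
from m import *
for n in('top','scene'):
    c=cam(n);H=hsv(c); y=(H[...,0]>14)&(H[...,0]<34)&(H[...,1]>(110 if n=='top' else 140))
    for u,p,k in blues(c,.034):
        if p[0]<.5: continue
        r=int(u[0]),int(u[1]); w=6 if n=='top' else 10
        m=np.zeros_like(y); m[r[1]-w:r[1]+w//2+1,r[0]-w//2-1:r[0]+w//2+2]=1
        ys,xs=np.nonzero(y&m); print(n,u,p,k,'flame off',(xs.mean()-u[0]).round(2),(ys.mean()-u[1]).round(2),'top row',(ys.min()-u[1]).round(1),len(xs))
```

```text
top [233.8 173.7] [0.6595 0.0874] 53 flame off -0.09 -0.7 top row -1.7 7
top [213.6 180.1] [0.6403 0.1513] 54 flame off -0.6 -0.39 top row -1.1 7
top [194.6 184.8] [0.6265 0.2114] 49 flame off -1.1 -0.8 top row -1.8 8
top [240.  195.5] [0.5903 0.0686] 54 flame off 0.0 -0.21 top row -1.5 7
top [200.1 207.1] [0.556  0.1948] 55 flame off -0.81 -0.1 top row -1.1 7
scene [294.7 163.8] [0.563  0.1884] 97 flame off 0.77 -5.18 top row -10.8 34
scene [316.6 175.1] [0.6312 0.2073] 89 flame off 1.01 -3.87 top row -10.1 31
scene [302.5 189. ] [0.6464 0.1446] 112 flame off 0.72 -4.25 top row -8.0 32
scene [265.7 191.9] [0.5972 0.0628] 115 flame off -0.04 -4.24 top row -7.9 32
scene [288.1 205. ] [0.6652 0.0811] 120 flame off 0.58 -4.23 top row -8.0 31
```

```bash
python3 -c "
from station import *
print(hand_in())"
```

```text
the job is handed in; nothing more can be done
None
```

The changeover is done and handed in at about 49 s: the fob is in the key bowl, both red tealights are in the rail, and all five blue tealights stand in pockets of their own (the pocket with foil-like debris was left empty); after that the start slide was pulled to its stop, held there, and let home.

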